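# Gauge the nose and the hollow of a curved blank

### The arm

A 7-joint arm with a two-finger parallel gripper is mounted at the origin on the work surface. World frame = base frame: x ahead of the robot, y to its left, z up, the work surface at z = 0. Lengths are in m, angles in rad, forces in N, time in s.
With the tool pointing down it reaches from about 0.4 to 0.875 m from the base axis. Payload 4.4 kg.
Tool frame: the origin (TCP) lies at the very end of the fingers, on their centre line; the grasp point (between the pads) lies 19 mm behind it; z points along the fingers, y is the direction in which the jaws open and shut (so a half turn about z gives the same grasp; the last joint's range is limited). The gripper opens to 85 mm and grips with 20 to 120 N. Pads are 22 mm wide; open, the fingers measure 114 mm over their backs; the gripper's body (76 mm by 85 mm) begins 54 mm behind the grasp point. The pads swing forward as they close: fully open they stand 13 mm farther back than shut.
Start: joints at [-1.345, 0.628, 0.038, 1.517, -0.027, 0.996, -0.02], TCP at [0.187, 0.623, 0.231] pointing down, gripper open.
Joint ranges: [-3.06, 3.06], [-0.37, 2.12], [-1.25, 1.32], [0.18, 2.47], [-1.1, 4.24], [0.23, 1.98], [-2.94, 2.94]. Speed limits (rad/s): [2.57, 2.57, 3.14, 3.14, 3.14, 3.14, 3.14].

### API

Orientations are given as a unit quaternion [w, x, y, z].
In Python, from plant import r gives the robot as it stands. The module is installed in compiled form; this text tells all that it offers.
- The arm moves only by the shell command python3 -m jog 'ROWS'. ROWS is JSON, a list that holds one entry, the list of rows, each a list of 7 numbers: the finger opening in mm, from 0 to 85.4, then the shift along the tool's x, y, z in units of 40 mm (1.0 is 40 mm), then the turn, a rotation vector about the tool's x, y, z in degrees. In form: [[[jaw, dx, dy, dz, rx, ry, rz], ...]]. A call has 1 to 20 rows; each row shifts and turns the pose as measured when the row begins, along the tool's axes as they then stand; what a row does not reach is not made up. A row lasts 1/10 s, in which the tool goes at most 50 mm and 8.59 degrees, less where a joint would pass 70% of its speed; a pose out of reach is approached as far as the arm can. A call is refused whole if a number of a shift passes 1 or a number of a turn 8.59, either way. A call with a gripper value outside its range is refused whole. The fingers move at their own pace and stop on an object; the grip force is fixed at half the most. Time passes only in rows, so rows that do not move let the fingers close. It gives the time, the measured TCP pose, the force and the opening at its end, in the units of the state.
- r.sense(): the state, without advancing time (a new reading comes with each control period).
- r.snapshot(name): name is "side" or "top"; returns a dict with "color" (480x640x3 uint8, red, green, blue), "fx", "fy", "cx", "cy" (pixels), "world_from_camera" (4x4, takes a point from camera to world coordinates). Camera axes: x right, y up, looking along -z (the intrinsics and any distortion apply to the point x, -y, -z); pixel columns grow to the right and rows downward; lengths in m; the calibration is good to about 2 mm. A picture is of the moment at which its call begins. There is no depth.
- r.sign_off(): hands the job in, once; it reports no verdict.
The state is a dict: "time": time; "q": joint angles; "qd": joint speeds; "joint_torque": joint torques, N m; "position": TCP position; "orientation": TCP orientation; "wrist_force": force on the tool from outside, world axes, zero at the start; "ft_torque": the same for the moment, N m; "finger_gap": finger opening in m.
Only numpy, scipy, OpenCV 4.12 (cv2) and the standard library are available. Lean on these libraries where they do the work, as an engineer would, in place of code of your own. Each camera call takes 0.05 s, during which the arm holds its last target.

### The job

Four radius gauges with wooden handles lie around the curved wooden blank held down straight in front of you: one of the two fork-ended gauges fits its rounded nose and one of the two disc-ended gauges fits its hollow. First press the fork that fits against the nose, flat on the bench and pointing roughly square at the blank, until it bears all along the curve and cannot rock, and let go of it there; then do the same with the disc that fits in the hollow. Leave both lying snugly in place, and do not disturb the glue bottle, the mallet or the sanding block.

Things in the scene. Friction and masses are not known exactly. Their poses are not given: they have to be found in the camera images.
- blank_a: pale wooden blank, fixed, 230 x 24 mm; origin on the bench at its middle. Edge to the robot (-x): half-round nose, radius 40 mm, centre at x -75 y +65 mm; hollow, radius 30 mm, wall 50 degrees either side of +x of its centre at x -79.3 y -60 mm; flat edge at x -60. Cleat on the back, 52 mm high. Gauge the blank with y within 0.05 m of 0; leave the other (y 0.58 m).
- blank_b: pale wooden blank, fixed, 230 x 24 mm; origin on the bench at its middle. Edge to the robot (-x): half-round nose, radius 30 mm, centre at x -75 y +65 mm; hollow, radius 40 mm, wall 50 degrees either side of +x of its centre at x -85.7 y -60 mm; flat edge at x -60. Cleat on the back, 52 mm high. Gauge the blank with y within 0.05 m of 0; leave the other (y 0.58 m).
- fork40_handle (a point): centre of the upright handle of fork40, the concave (fork-ended) radius gauge of 40 mm radius: dark wooden handle 44 mm long (x), 18 mm wide (y), standing from 8 to 60 mm above the plate's underside; this point is 34 mm above it. x points from the handle to the working end, z up.
- fork40_arc (a point): centre of the concave working arc (radius 40 mm) of fork40, 95 mm ahead (+x) of the handle centre and 4 mm above the underside; the metal arc spans 50 degrees either side of -x. When it fits, this point lies on the centre of the nose's circle.
- fork40: gauge fork40: loose 8 mm aluminium plate lying flat, about 0.16 kg, with a forked crescent end 83 mm wide; 44 mm wide at the handle, where it reaches 30 mm behind the handle centre. Origin under the handle centre on the plate's underside, x towards the working end.
- fork30_handle (a point): centre of the upright handle of fork30, the concave (fork-ended) radius gauge of 30 mm radius: dark wooden handle 44 mm long (x), 18 mm wide (y), standing from 8 to 60 mm above the plate's underside; this point is 34 mm above it. x points from the handle to the working end, z up.
- fork30_arc (a point): centre of the concave working arc (radius 30 mm) of fork30, 85 mm ahead (+x) of the handle centre and 4 mm above the underside; the metal arc spans 50 degrees either side of -x. When it fits, this point lies on the centre of the nose's circle.
- fork30: gauge fork30: loose 8 mm aluminium plate lying flat, about 0.16 kg, with a forked crescent end 67 mm wide; 44 mm wide at the handle, where it reaches 30 mm behind the handle centre. Origin under the handle centre on the plate's underside, x towards the working end.
- disc40_handle (a point): centre of the upright handle of disc40, the convex (disc-ended) radius gauge of 40 mm radius: dark wooden handle 44 mm long (x), 18 mm wide (y), standing from 8 to 60 mm above the plate's underside; this point is 34 mm above it. x points from the handle to the working end, z up.
- disc40_arc (a point): centre of the round working disc (radius 40 mm) of disc40, 75 mm ahead (+x) of the handle centre and 4 mm above the underside. When it fits, this point lies on the centre of the hollow's circle.
- disc40: gauge disc40: loose 8 mm aluminium plate lying flat, about 0.16 kg, with a round disc end 80 mm across; 36 mm wide at the handle, where it reaches 30 mm behind the handle centre. Origin under the handle centre on the plate's underside, x towards the working end.
- disc30_handle (a point): centre of the upright handle of disc30, the convex (disc-ended) radius gauge of 30 mm radius: dark wooden handle 44 mm long (x), 18 mm wide (y), standing from 8 to 60 mm above the plate's underside; this point is 34 mm above it. x points from the handle to the working end, z up.
- disc30_arc (a point): centre of the round working disc (radius 30 mm) of disc30, 75 mm ahead (+x) of the handle centre and 4 mm above the underside. When it fits, this point lies on the centre of the hollow's circle.
- disc30: gauge disc30: loose 8 mm aluminium plate lying flat, about 0.16 kg, with a round disc end 60 mm across; 36 mm wide at the handle, where it reaches 30 mm behind the handle centre. Origin under the handle centre on the plate's underside, x towards the working end.
- glue: white glue bottle, 60 mm across, 150 mm tall, standing; origin under its centre. Bystander.
- mallet: wooden mallet lying on the bench, about 275 mm long; origin on the bench under its head (70 x 110 x 60 mm), handle towards its -x. Bystander.
- sanding_block: cork sanding block 110 x 65 x 40 mm; origin under its centre. Bystander.
Things that resemble listed ones, but are neither listed nor needed, are in the scene too. Leave any blue or green look-alike of the fork30 alone.

How it is judged:
On the way, in this order (a step that is already met when the one before it is completed fails the run):
1. the fork of the nose's radius is pressed against the nose, concentric with it within 3 mm each way, with more than 0.3 N (((world y of blank_a below 0.3 m and x of fork40_arc in the frame of blank_a between -0.078 and -0.072 m and y of fork40_arc in the frame of blank_a between 0.062 and 0.068 m and angle between the x axis of fork40_arc and the x axis of blank_a, either way round below 0.35 rad and height (world z) of fork40_arc below 0.008 m and angle between fork40_arc's own z axis and vertical below 0.06 rad and contact force between fork40 and blank_a above 0.3 N) or (world y of blank_b below 0.3 m and x of fork30_arc in the frame of blank_b between -0.078 and -0.072 m and y of fork30_arc in the frame of blank_b between 0.062 and 0.068 m and angle between the x axis of fork30_arc and the x axis of blank_b, either way round below 0.35 rad and height (world z) of fork30_arc below 0.008 m and angle between fork30_arc's own z axis and vertical below 0.06 rad and contact force between fork30 and blank_b above 0.3 N))), for 0.04 s.
2. with the fork left on the nose, the disc of the hollow's radius is pressed into the hollow, concentric within 3 mm each way, with more than 0.3 N ((((world y of blank_a below 0.3 m and x of fork40_arc in the frame of blank_a between -0.078 and -0.072 m and y of fork40_arc in the frame of blank_a between 0.062 and 0.068 m and angle between the x axis of fork40_arc and the x axis of blank_a, either way round below 0.35 rad and height (world z) of fork40_arc below 0.008 m and angle between fork40_arc's own z axis and vertical below 0.06 rad and linear speed of fork40 below 0.02 m/s) and (world y of blank_a below 0.3 m and x of disc30_arc in the frame of blank_a between -0.0823 and -0.0763 m and y of disc30_arc in the frame of blank_a between -0.063 and -0.057 m and angle between the x axis of disc30_arc and the x axis of blank_a, either way round below 0.35 rad and height (world z) of disc30_arc below 0.008 m and angle between disc30_arc's own z axis and vertical below 0.06 rad and contact force between disc30 and blank_a above 0.3 N)) or ((world y of blank_b below 0.3 m and x of fork30_arc in the frame of blank_b between -0.078 and -0.072 m and y of fork30_arc in the frame of blank_b between 0.062 and 0.068 m and angle between the x axis of fork30_arc and the x axis of blank_b, either way round below 0.35 rad and height (world z) of fork30_arc below 0.008 m and angle between fork30_arc's own z axis and vertical below 0.06 rad and linear speed of fork30 below 0.02 m/s) and (world y of blank_b below 0.3 m and x of disc40_arc in the frame of blank_b between -0.0887 and -0.0827 m and y of disc40_arc in the frame of blank_b between -0.063 and -0.057 m and angle between the x axis of disc40_arc and the x axis of blank_b, either way round below 0.35 rad and height (world z) of disc40_arc below 0.008 m and angle between disc40_arc's own z axis and vertical below 0.06 rad and contact force between disc40 and blank_b above 0.3 N)))), for 0.04 s.
At the end, for the whole second after the job is handed in: On the blank straight ahead of the robot, the fork with the nose's radius lies at the nose and the disc with the hollow's radius lies in the hollow: arc centres within 3 mm, each way, of the centre of the curve's circle, pointing within 0.35 rad of square to the blank, flat on the bench and at rest ((((world y of blank_a below 0.3 m and x of fork40_arc in the frame of blank_a between -0.078 and -0.072 m and y of fork40_arc in the frame of blank_a between 0.062 and 0.068 m and angle between the x axis of fork40_arc and the x axis of blank_a, either way round below 0.35 rad and height (world z) of fork40_arc below 0.008 m and angle between fork40_arc's own z axis and vertical below 0.06 rad and linear speed of fork40 below 0.02 m/s) and (world y of blank_a below 0.3 m and x of disc30_arc in the frame of blank_a between -0.0823 and -0.0763 m and y of disc30_arc in the frame of blank_a between -0.063 and -0.057 m and angle between the x axis of disc30_arc and the x axis of blank_a, either way round below 0.35 rad and height (world z) of disc30_arc below 0.008 m and angle between disc30_arc's own z axis and vertical below 0.06 rad and linear speed of disc30 below 0.02 m/s)) or ((world y of blank_b below 0.3 m and x of fork30_arc in the frame of blank_b between -0.078 and -0.072 m and y of fork30_arc in the frame of blank_b between 0.062 and 0.068 m and angle between the x axis of fork30_arc and the x axis of blank_b, either way round below 0.35 rad and height (world z) of fork30_arc below 0.008 m and angle between fork30_arc's own z axis and vertical below 0.06 rad and linear speed of fork30 below 0.02 m/s) and (world y of blank_b below 0.3 m and x of disc40_arc in the frame of blank_b between -0.0887 and -0.0827 m and y of disc40_arc in the frame of blank_b between -0.063 and -0.057 m and angle between the x axis of disc40_arc and the x axis of blank_b, either way round below 0.35 rad and height (world z) of disc40_arc below 0.008 m and angle between disc40_arc's own z axis and vertical below 0.06 rad and linear speed of disc40 below 0.02 m/s)))); the robot touches nothing.
It fails at once if the glue bottle, mallet or sanding block is moved more than 20 mm (distance of any of glue, mallet, sanding_block from where it was at the start of the episode above 0.02 m).
It also fails if it takes over 67 s, if anything falls off the work surface, if the arm or the gripper's body presses on something with over 40 N, if the wrist force passes 120 N, or if a joint passes its speed limit or range.

## Working session

There is one attempt and no reset: what is moved stays moved. The work goes in short steps, Python scripts to look and compute and a shell command to move; the robot and the scene stay as the last step left them, time stands still between calls to the robot, and variables do not carry over. Pictures are saved under pics/ and viewed, and the job is handed in when it is done.

```bash
mkdir -p pics; ls
python3 - <<'E'
from plant import r
import cv2
s=r.sense(); print(s)
for n in("top","side"):
    p=r.snapshot(n); print(n,p["fx"],p["fy"],p["cx"],p["cy"],p["world_from_camera"].tolist() if hasattr(p["world_from_camera"],'tolist') else p["world_from_camera"],[k for k in p])
    cv2.imwrite(f"pics/{n}0.png",p["color"][:,:,::-1])
E
```

```text
pics
{'time': 0.0, 'q': array([-1.34482381,  0.62933577,  0.0384477 ,  1.51834604, -0.02698055,
        0.99629831, -0.01998283]), 'qd': array([-0.00152426,  0.00043724, -0.0001755 , -0.00039743, -0.00133625,
       -0.00143675,  0.00177889]), 'joint_torque': array([ 1.01855103e-04, -5.63404763e+01,  1.22643247e+00, -1.93430686e+01,
        1.11112290e-02,  1.05211115e-02,  4.31373294e-06]), 'position': array([0.18677706, 0.621948  , 0.23040293]), 'orientation': array([-1.14374925e-04,  1.45357590e-01,  9.89378743e-01, -9.27621823e-04]), 'wrist_force': array([-0.63904048,  0.47475584,  0.1851773 ]), 'ft_torque': array([-0.04427697,  0.03474552,  0.02665416]), 'finger_gap': 0.08540346380272694}
top 574.269708255269 574.269708255269 320.0465253139692 234.8010498010149 [[0.03399167124882826, 0.9781380378466403, -0.20515980406316414, 0.21046482318813203], [-0.9994165220195612, 0.033954416845049316, -0.0037031190956826232, -0.001002037410241594], [0.00334391986084591, 0.20516597304191783, 0.9787214832145699, 1.771670233401025], [0.0, 0.0, 0.0, 1.0]] ['color', 'fx', 'fy', 'cx', 'cy', 'world_from_camera']
side 500.60870551193705 500.60870551193705 324.5308548177874 245.78922840874665 [[0.950173232784272, 0.20307488437409726, -0.23649824320009846, 0.18953090765404987], [-0.31155138097189433, 0.6437856405602325, -0.6989104277537693, -1.0965599751606205], [0.01032301868599743, 0.737767334831855, 0.674976143978667, 1.1582281492164148], [0.0, 0.0, 0.0, 1.0]] ['color', 'fx', 'fy', 'cx', 'cy', 'world_from_camera']
```

View pics/top0.png

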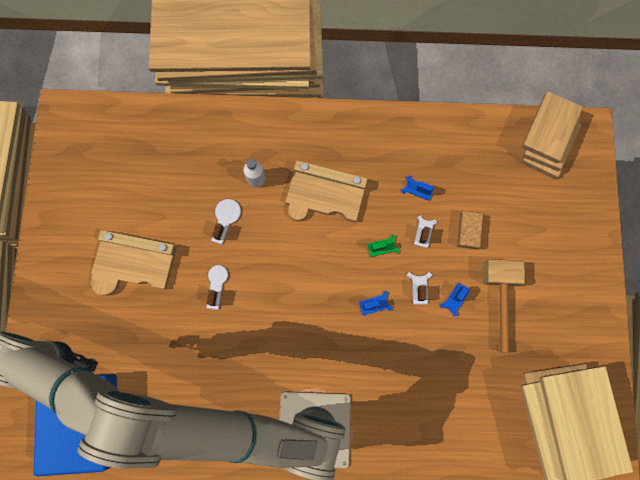

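View pics/side0.png

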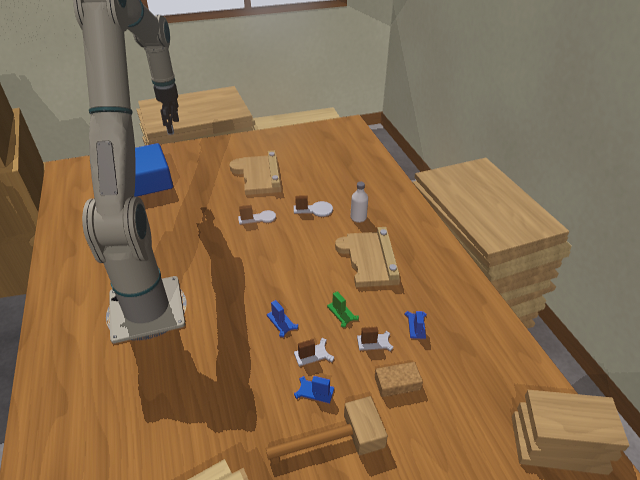

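```bash
cat > h.py <<'E'
import numpy as np,cv2
def ray(p,u,v):
    M=np.array(p["world_from_camera"]); d=np.array([(u-p["cx"])/p["fx"],-(v-p["cy"])/p["fy"],-1.0])
    return M[:3,3],M[:3,:3]@d
def pt(p,u,v,z):
    o,d=ray(p,u,v); return o+d*(z-o[2])/d[2]
def px(p,w):
    M=np.array(p["world_from_camera"]); c=M[:3,:3].T@(np.array(w)-M[:3,3])
    return np.array([p["cx"]+p["fx"]*c[0]/-c[2],p["cy"]-p["fy"]*c[1]/-c[2]])
def rect(p,x0,x1,y0,y1,z,s=2000):
    "rectified top-down image of plane z; col=(y1-y)*s,row=(x1-x)*s"
    w=[(x1,y1),(x1,y0),(x0,y0),(x0,y1)]
    src=np.float32([px(p,(a,b,z)) for a,b in w])
    dst=np.float32([((y1-b)*s,(x1-a)*s) for a,b in w])
    return cv2.warpPerspective(p["color"][:,:,::-1].copy(),cv2.getPerspectiveTransform(src,dst),(int((y1-y0)*s),int((x1-x0)*s)),flags=cv2.INTER_CUBIC)
E
python3 - <<'E'
from plant import r
from h import *
p=r.snapshot("top")
c=p["color"][:,:,::-1]
def crop(u0,u1,v0,v1,k,n): cv2.imwrite(n,cv2.resize(np.ascontiguousarray(c[v0:v1,u0:u1]),None,fx=k,fy=k,interpolation=cv2.INTER_CUBIC))
crop(275,385,150,230,7,"pics/c_blank.png")
crop(190,260,185,320,4,"pics/c_disc.png")
crop(355,490,170,320,4,"pics/c_fork.png")
for n,u,v,z in [("blank clamp L",304,167,.052),("clampR",357,181,.052),("forkA",425,232,.06),("forkB",421,293,.06),("disc1",228,212,.008),("disc1h",219,232,.06),("disc2",218,275,.008),("h",214,294,.06),("glue",255,180,.0)]: print(n,pt(p,u,v,z).round(3))
E
```

```text
blank clamp L [0.786 0.063 0.052]
clampR [ 0.746 -0.104  0.052]
forkA [ 0.589 -0.314  0.06 ]
forkB [ 0.402 -0.302  0.06 ]
disc1 [0.644 0.299 0.008]
disc1h [0.567 0.313 0.06 ]
disc2 [0.442 0.317 0.008]
h [0.378 0.315 0.06 ]
glue [0.755 0.221 0.   ]
```

View pics/c_blank.png

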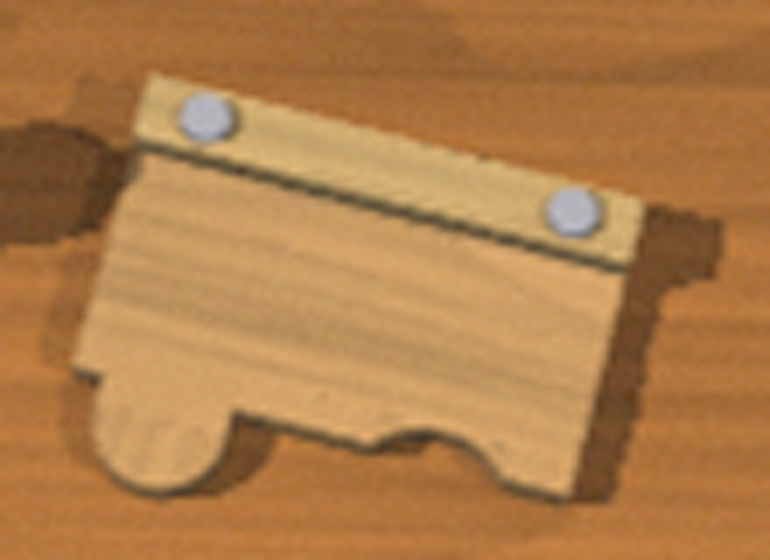

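View pics/c_disc.png

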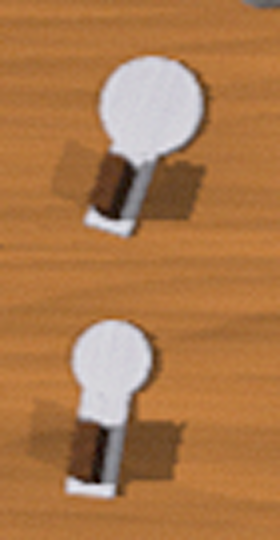

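View pics/c_fork.png

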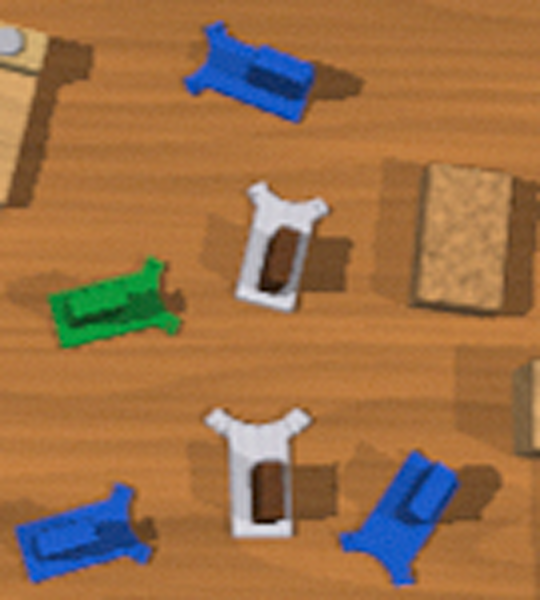

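Run:
```python
from plant import r
from h import *
p=r.snapshot("top")
cv2.imwrite("pics/r_blank.png",rect(p,.55,.85,-.17,.15,.024))
cv2.imwrite("pics/r_disc.png",rect(p,.5,.72,.22,.40,.008,3000))
cv2.imwrite("pics/r_fork.png",rect(p,.5,.7,-.42,-.22,.008,3000))
```

```text
(no output)
```

View pics/r_blank.png

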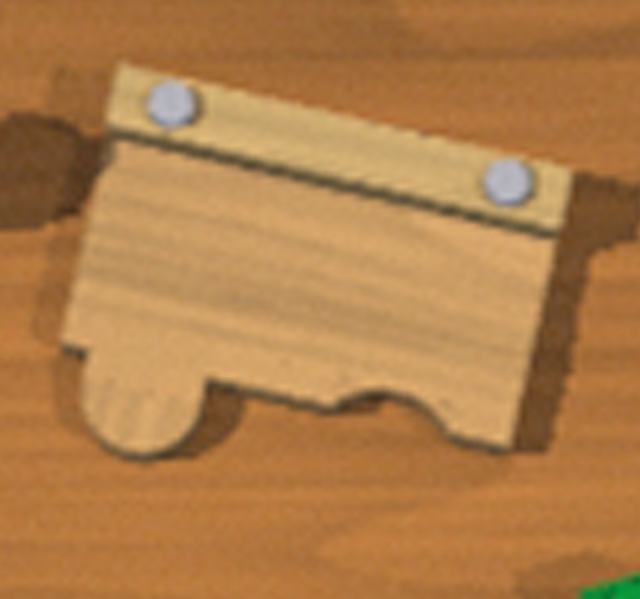

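View pics/r_disc.png

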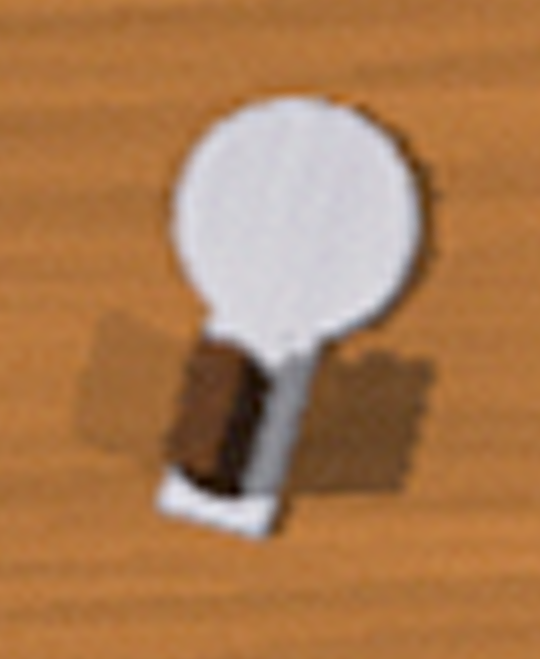

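View pics/r_fork.png

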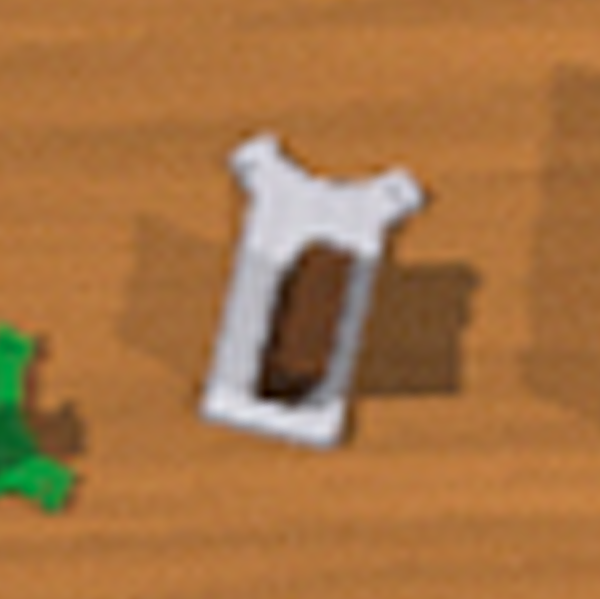

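```bash
cat >> h.py <<'E'
from scipy.optimize import least_squares
def circ(P):
    f=lambda q:np.hypot(P[:,0]-q[0],P[:,1]-q[1])-q[2]
    s=least_squares(f,[*P.mean(0),.03],loss='soft_l1',f_scale=.0007); return s.x,np.abs(f(s.x)).mean()
def radial(p,c,z,angs,r0,r1,chan,sign):
    "strongest step along rays from c on plane z; sign of d(chan)/dr"
    img=cv2.GaussianBlur(np.float32(chan),(0,0),.7); out=[]
    rr=np.arange(r0,r1,.0003)
    for a in angs:
        W=np.array([c[0]+rr*np.cos(a),c[1]+rr*np.sin(a)]).T
        uv=np.float32([px(p,(*w,z)) for w in W])
        v=cv2.remap(img,uv[:,0].reshape(1,-1),uv[:,1].reshape(1,-1),cv2.INTER_CUBIC)[0]
        g=sign*np.gradient(v); i=g.argmax(); out.append(W[i])
    return np.array(out)
E
python3 - <<'E'
from plant import r
from h import *
p=r.snapshot("top")
g=p["color"][:,:,0].astype(float)
D=np.radians
for z in (.024,):
  P=radial(p,(.652,.078),z,D(np.arange(100,260,5)),.02,.04,g,-1); n,e=circ(P); print("nose",n.round(4),e)
  P=radial(p,(.652-.024,-.046),z,D(np.arange(-50,26,4)),.03,.05,g,1); h,e=circ(P);print("hollow",h.round(4),e, P.round(3).tolist()[::4])
P=radial(p,(.648,.3),.008,D(np.arange(-90,160,5)),.025,.05,p["color"][:,:,2],-1); d,e=circ(P);print("disc",d.round(4),e)
# side view
q=r.snapshot("side"); cv2.imwrite("pics/s_blank.png",rect(q,.55,.85,-.17,.15,.024))
cv2.imwrite("pics/s_disc.png",rect(q,.5,.72,.22,.40,.008,3000)); cv2.imwrite("pics/s_fork.png",rect(q,.5,.7,-.42,-.22,.008,3000))
E
python3 -c "
import cv2,numpy as np
a=[cv2.resize(cv2.imread('pics/s_%s.png'%n),(390,400)) for n in('blank','fork')]
cv2.imwrite('pics/s_all.png',np.hstack(a))"
```

```text
nose [0.6545 0.079  0.03  ] 0.0006496775336850614
hollow [ 0.6235 -0.0451  0.0346] 0.0004463301971088054 [[0.651, -0.073], [0.653, -0.063], [0.657, -0.055], [0.658, -0.047], [0.658, -0.039]]
disc [0.646  0.3015 0.0411] 0.001190773886673106
```

View pics/s_all.png

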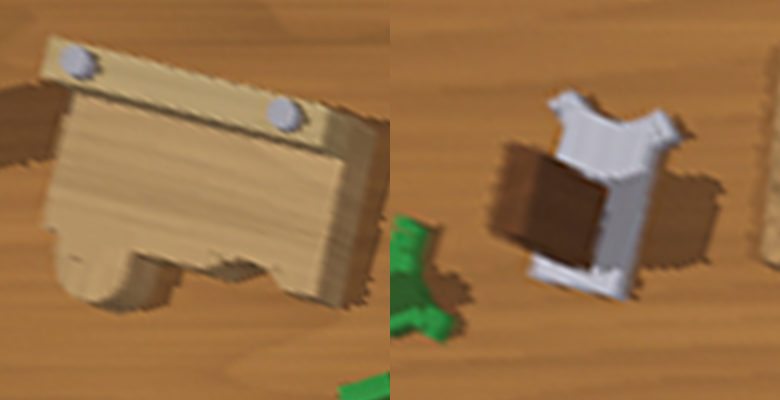

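The straight-ahead blank is blank_b: its nose fits R 30 mm, centred near (0.654, 0.079), at top pixel (298,212). So I need fork30 and disc40.

What could be mistaken for fork30, by top pixel:
- white fork (425,232): about 52 mm between tip centres
- white fork (420,287): wider, about 80 mm, so fork40
- blue forks (419,187), (376,303), (457,299) and a green fork (383,246): look-alikes

I choose (425,232); the crop `c_fork` shows it white with a dark handle and the narrower fork. For disc40 I choose the disc at (228,212), R 41 mm fitted, not the smaller one at (218,275).

```bash
cat >> h.py <<'E'
from scipy.spatial.transform import Rotation as Rot
def go(r,x=None,y=None,z=None,yaw=None):
    "remaining tool-axis shift (40mm units) and rz deg; yaw = gauge yaw wanted (tool x = -gauge x)"
    s=r.sense(); q=s["orientation"]; R=Rot.from_quat([q[1],q[2],q[3],q[0]]).as_matrix(); c=s["position"]
    t=np.array([c[i] if v is None else v for i,v in enumerate((x,y,z))])
    yw=np.degrees(np.arctan2(-R[1,0],-R[0,0]))
    print("t",round(s["time"],2),"pos",c.round(4),"yaw",yw.round(2),"tilt",np.degrees(np.arccos(-R[2,2])).round(2),"gap",round(s["finger_gap"],4),"F",s["wrist_force"].round(1))
    print("shift units",(R.T@(t-c)/.04).round(3),"rz",None if yaw is None else round(yw-yaw,2), "axes x",R[:2,0].round(3),"rot tilt fix about tool x,y",np.degrees(np.cross(R[:,2],[0,0,-1])@R).round(2))
E
python3 -c "
from plant import r
from h import *
go(r,.586,-.3166,.12,-12.7)"
python3 -m jog '[[[60,-0.68,-0.82,0,0,0,0],[60,-0.68,-0.82,0,0,0,0],[60,-0.68,-0.82,0,0,0,0],[60,-0.68,-0.82,0,0,0,0],[60,-0.68,-0.82,0,0,0,0],[60,-0.68,-0.82,0,0,0,0],[60,-0.68,-0.82,0,0,0,0],[60,-0.68,-0.82,0,0,0,0],[60,-0.68,-0.82,0,0,0,0],[60,-0.68,-0.82,0,0,0,0],[60,-0.68,-0.82,0,0,0,0],[60,-0.68,-0.82,0,0,0,0],[60,-0.68,-0.82,0,0,0,0],[60,-0.68,-0.82,0,0,0,0],[60,-0.68,-0.82,0,0,0,0],[60,-0.68,-0.82,0,0,0,0]]]'
python3 -c "
from plant import r
from h import *
go(r,.586,-.3166,.12,-12.7)"
```

```text
t 0.3 pos [0.1869 0.6223 0.231 ] yaw -16.72 tilt 0.04 gap 0.0853 F [-0.1  0.4 -0.1]
shift units [-16.31  -19.608   2.787] rz -4.02 axes x [-0.958  0.288] rot tilt fix about tool x,y [-0.04 -0.   -0.  ]
time: 1.9
position: [0.4629, -0.0203, 0.2291]
orientation: [0.002, 0.138, 0.99, 0.005]
wrist_force: [0.9, 1.4, -0.4]
finger_gap: 0.0604
t 1.9 pos [ 0.4629 -0.0203  0.2291] yaw -15.91 tilt 0.63 gap 0.0604 F [ 0.9  1.4 -0.4]
shift units [-4.981 -6.307  2.68 ] rz -3.21 axes x [-0.962  0.274] rot tilt fix about tool x,y [ 0.6  0.2 -0. ]
```

```bash
python3 -m jog '[[[50,-0.7,-0.85,0,0,0,-0.4],[50,-0.7,-0.85,0,0,0,-0.4],[50,-0.7,-0.85,0,0,0,-0.4],[50,-0.7,-0.85,0.2,0,0,-0.4],[50,-0.7,-0.85,0.4,0,0,-0.4],[50,-0.7,-0.85,0.6,0,0,-0.4],[50,-0.4,-0.6,0.6,0,0,-0.4],[50,0,0,0,0,0,0],[50,0,0,0,0,0,0]]]'
python3 - <<'E'
from plant import r
from h import *
go(r,.586,-.3166,.12,-12.7)
p=r.snapshot("top")
cv2.imwrite("pics/r2.png",rect(p,.45,.75,-.45,-.15,.06,2000))
E
```

```text
time: 2.8
position: [0.5879, -0.3059, 0.1546]
orientation: [0.006, 0.117, 0.993, 0.003]
wrist_force: [-0.1, 0.6, 0.7]
finger_gap: 0.05
t 2.8 pos [ 0.5879 -0.3059  0.1546] yaw -13.5 tilt 0.77 gap 0.05 F [-0.1  0.6  0.7]
shift units [-0.007 -0.278  0.862] rz -0.8 axes x [-0.972  0.233] rot tilt fix about tool x,y [ 0.42  0.64 -0.  ]
```

View pics/r2.png

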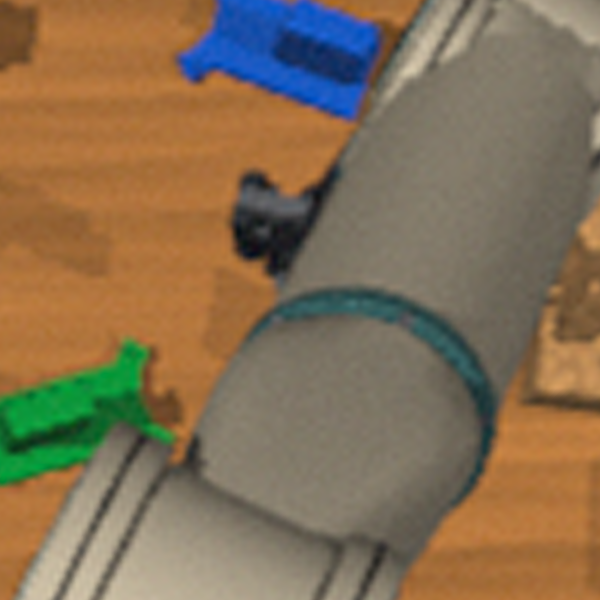

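The top view is hidden by the arm: only the gripper body shows, near (270,215) in that crop. I'll use the side camera for the approach.

```bash
python3 -m jog '[[[40,0,-0.28,0.4,0.4,0.6,-0.8],[40,0,0,0.45,0,0,0],[40,0,0,0,0,0,0],[40,0,0,0,0,0,0]]]'
python3 - <<'E'
from plant import r
from h import *
go(r,.586,-.3166,.018,-12.7)
p=r.snapshot("side")
u,v=px(p,(.586,-.317,.06)).astype(int); print(u,v)
c=p["color"][max(0,v-60):v+40,u-60:u+60,::-1]
cv2.imwrite("pics/s3.png",cv2.resize(c,None,fx=5,fy=5,interpolation=cv2.INTER_CUBIC))
E
```

```text
time: 3.25
position: [0.586, -0.3143, 0.1214]
orientation: [0.001, 0.107, 0.994, -0.0]
wrist_force: [-0.3, -0.9, 0.2]
finger_gap: 0.0401
t 3.25 pos [ 0.586  -0.3143  0.1214] yaw -12.25 tilt 0.12 gap 0.0401 F [-0.3 -0.9  0.2]
shift units [-0.007 -0.053  2.584] rz 0.45 axes x [-0.977  0.212] rot tilt fix about tool x,y [-0.04  0.11 -0.  ]
368 328
```

View pics/s3.png

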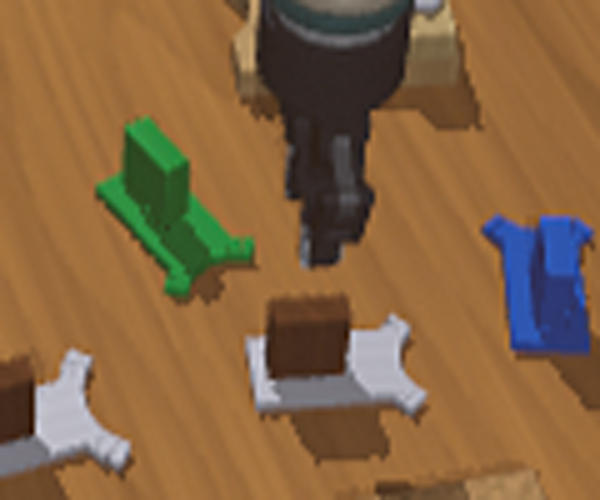

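The side crop shows the handle top at about (307,303), against the predicted (300,300), with the fingers above it. Descending.

```bash
python3 -m jog '[[[40,0,-0.05,0.8,0,0,0.4],[40,0,0,0.8,0,0,0],[40,0,0,0.6,0,0,0],[40,0,0,0.3,0,0,0],[40,0,0,0,0,0,0],[40,0,0,0,0,0,0]]]'
python3 - <<'E'
from plant import r
from h import *
go(r,.586,-.3166,.018,-12.7)
p=r.snapshot("side")
u,v=368,328
c=p["color"][max(0,v-60):v+40,u-60:u+60,::-1]
cv2.imwrite("pics/s4.png",cv2.resize(c,None,fx=5,fy=5,interpolation=cv2.INTER_CUBIC))
E
```

```text
time: 3.9
position: [0.5915, -0.3168, 0.0256]
orientation: [0.007, 0.108, 0.994, -0.002]
wrist_force: [1.0, 0.0, 0.0]
finger_gap: 0.0401
t 3.9 pos [ 0.5915 -0.3168  0.0256] yaw -12.42 tilt 0.8 gap 0.0401 F [1. 0. 0.]
shift units [ 0.137 -0.025  0.188] rz 0.28 axes x [-0.977  0.215] rot tilt fix about tool x,y [-0.17  0.78  0.  ]
```

View pics/s4.png

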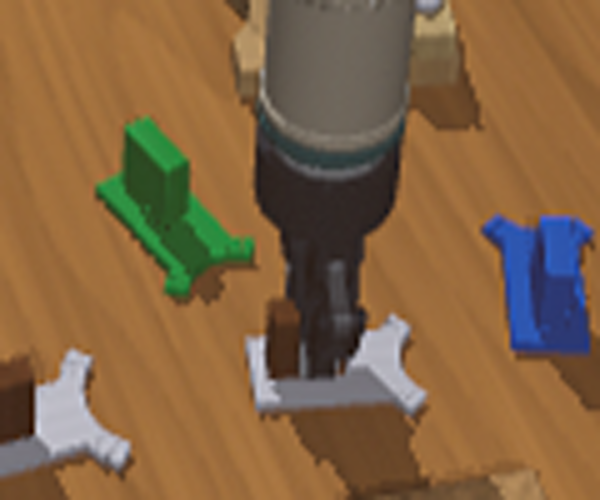

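```bash
python3 -m jog '[[[40,0.15,-0.02,0.2,-0.2,0.8,0.3],[40,0.0,0,0,0,0,0],[40,0,0,0,0,0,0]]]'
python3 -c "
from plant import r
from h import *
go(r,.586,-.3166,.018,-12.7)"
python3 -m jog '[[[0,0,0,0,0,0,0],[0,0,0,0,0,0,0],[0,0,0,0,0,0,0],[0,0,0,0,0,0,0],[0,0,0,0,0,0,0],[0,0,0,0,0,0,0]]]'
python3 -c "
from plant import r
from h import *
go(r,.586,-.3166,.018,-12.7)"
```

```text
time: 4.25
position: [0.5871, -0.3173, 0.0204]
orientation: [0.002, 0.111, 0.994, -0.0]
wrist_force: [-0.2, -0.2, 0.6]
finger_gap: 0.04
t 4.25 pos [ 0.5871 -0.3173  0.0204] yaw -12.74 tilt 0.22 gap 0.04 F [-0.2 -0.2  0.6]
shift units [0.03  0.011 0.059] rz -0.04 axes x [-0.975  0.221] rot tilt fix about tool x,y [-0.02  0.22  0.  ]
time: 4.85
position: [0.5872, -0.3177, 0.0211]
orientation: [0.002, 0.111, 0.994, -0.001]
wrist_force: [-0.4, 0.1, 0.1]
finger_gap: 0.017
t 4.85 pos [ 0.5872 -0.3177  0.0211] yaw -12.75 tilt 0.27 gap 0.017 F [-0.4  0.1  0.1]
shift units [0.035 0.021 0.077] rz -0.05 axes x [-0.975  0.221] rot tilt fix about tool x,y [-0.05  0.26  0.  ]
```

```bash
python3 -m jog '[[[0,0,0,-0.5,0,0,0],[0,0,0,-0.8,0,0,0],[0,0,0,-0.8,0,0,0],[0,0,0,-0.4,0,0,0],[0,0,0,0,0,0,0],[0,0,0,0,0,0,0]]]'
python3 - <<'E'
from plant import r
from h import *
go(r,.535,.106,.11,-12.5)
p=r.snapshot("side")
u,v=368,298
c=p["color"][max(0,v-60):v+60,u-60:u+60,::-1]
cv2.imwrite("pics/s5.png",cv2.resize(c,None,fx=4,fy=4,interpolation=cv2.INTER_CUBIC))
E
```

```text
time: 5.45
position: [0.5847, -0.3158, 0.1212]
orientation: [-0.001, 0.111, 0.994, 0.001]
wrist_force: [-0.3, 0.2, -2.8]
finger_gap: 0.0174
t 5.45 pos [ 0.5847 -0.3158  0.1212] yaw -12.73 tilt 0.14 gap 0.0174 F [-0.3  0.2 -2.8]
shift units [ 3.536 10.012  0.301] rz -0.23 axes x [-0.975  0.22 ] rot tilt fix about tool x,y [ 0.08 -0.11  0.  ]
```

View pics/s5.png

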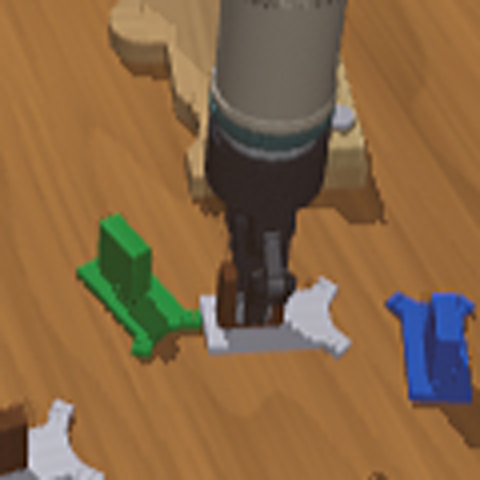

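```bash
python3 -m jog '[[[0,0.2,0.5,0,0,0,0],[0,0.28,0.8,0,0,0,0],[0,0.28,0.8,0,0,0,0],[0,0.28,0.8,0,0,0,0],[0,0.28,0.8,0,0,0,0],[0,0.28,0.8,0,0,0,0],[0,0.28,0.8,0,0,0,0],[0,0.28,0.8,0,0,0,0],[0,0.28,0.8,0,0,0,0],[0,0.28,0.8,0,0,0,0],[0,0.28,0.8,0,0,0,0],[0,0.28,0.8,0,0,0,0],[0,0.2,0.4,0,0,0,0],[0,0,0,0,0,0,0],[0,0,0,0,0,0,0]]]'
python3 - <<'E'
from plant import r
from h import *
go(r,.535,.106,.035,-12.5)
p=r.snapshot("side")
c=p["color"][120:260,270:430,::-1]
cv2.imwrite("pics/s6.png",cv2.resize(c,None,fx=4,fy=4,interpolation=cv2.INTER_CUBIC))
E
```

```text
time: 7.0
position: [0.5207, 0.1081, 0.1008]
orientation: [-0.017, 0.112, 0.994, -0.002]
wrist_force: [-0.1, -1.5, -2.0]
finger_gap: 0.0172
t 7.0 pos [0.5207 0.1081 0.1008] yaw -12.84 tilt 1.97 gap 0.0172 F [-0.1 -1.5 -2. ]
shift units [-0.416  0.04   1.632] rz -0.34 axes x [-0.974  0.222] rot tilt fix about tool x,y [-0.43 -1.93 -0.  ]
```

View pics/s6.png

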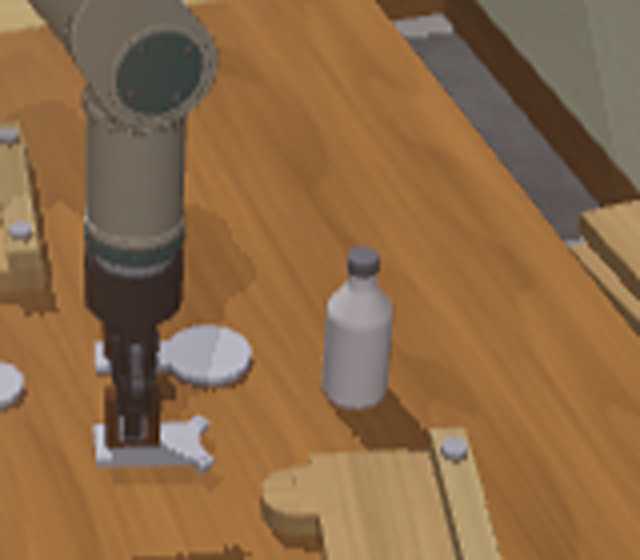

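The fork hangs level in front of the nose, with its tips at about (205,440) in the crop. Correcting the tilt and lowering.

```bash
python3 -m jog '[[[0,-0.3,0.02,0.3,-0.4,-1.9,-0.3],[0,0,0,0.6,0,0,0],[0,0,0,0.6,0,0,0],[0,0,0,0.3,0,0,0],[0,0,0,0,0,0,0],[0,0,0,0,0,0,0]]]'
python3 - <<'E'
from plant import r
from h import *
go(r,.535,.106,.022,-12.5)
p=r.snapshot("side"); cv2.imwrite("pics/s7.png",cv2.resize(p["color"][160:280,280:420,::-1],None,fx=4,fy=4,interpolation=cv2.INTER_CUBIC))
p=r.snapshot("top"); cv2.imwrite("pics/t7.png",cv2.resize(p["color"][140:320,210:400,::-1],None,fx=3,fy=3,interpolation=cv2.INTER_CUBIC))
E
```

```text
time: 7.65
position: [0.5353, 0.0953, 0.0261]
orientation: [0.002, 0.116, 0.993, -0.002]
wrist_force: [0.5, 0.4, -1.4]
finger_gap: 0.0175
t 7.65 pos [0.5353 0.0953 0.0261] yaw -13.33 tilt 0.33 gap 0.0175 F [ 0.5  0.4 -1.4]
shift units [0.07 0.26 0.1 ] rz -0.83 axes x [-0.973  0.231] rot tilt fix about tool x,y [-0.25  0.21  0.  ]
```

View pics/s7.png

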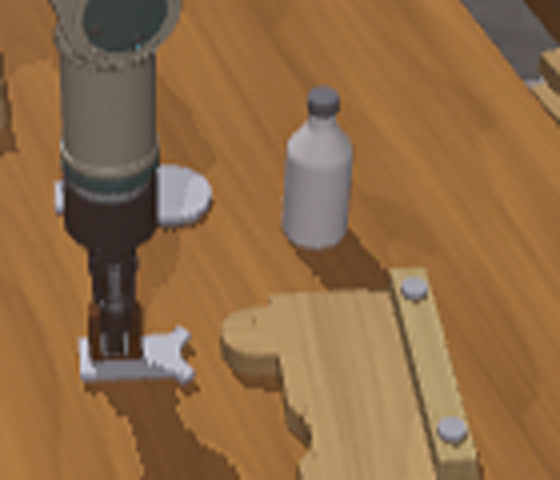

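View pics/t7.png

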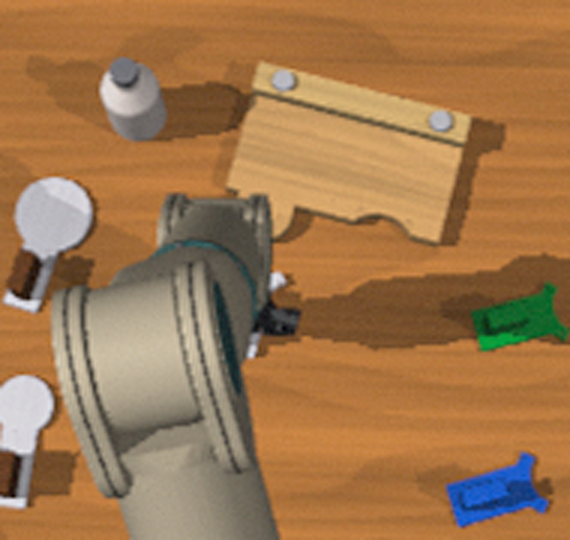

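```bash
python3 -m jog '[[[0,0.05,0.26,0.05,-0.2,0.2,-0.8],[0,0,0,0,0,0,0],[0,0,0,0,0,0,0]]]'
python3 - <<'E'
from plant import r
from h import *
go(r,.571,.0975,.0215,-12.5)
p=r.snapshot("side"); cv2.imwrite("pics/s8.png",cv2.resize(p["color"][220:270,290:360,::-1],None,fx=10,fy=10,interpolation=cv2.INTER_CUBIC))
E
```

```text
time: 8.05
position: [0.5376, 0.1081, 0.0265]
orientation: [0.002, 0.108, 0.994, 0.001]
wrist_force: [0.1, -0.6, -2.2]
finger_gap: 0.0176
t 8.05 pos [0.5376 0.1081 0.0265] yaw -12.39 tilt 0.27 gap 0.0176 F [ 0.1 -0.6 -2.2]
shift units [-0.871 -0.08   0.129] rz 0.11 axes x [-0.977  0.215] rot tilt fix about tool x,y [0.12 0.25 0.  ]
```

View pics/s8.png

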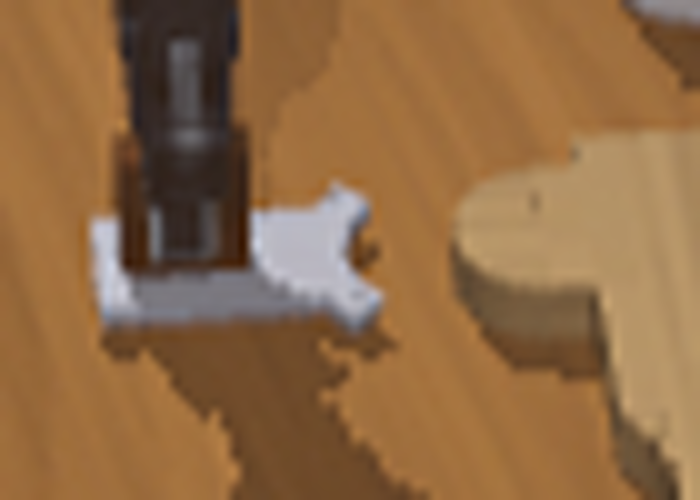

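Run:
```python
from plant import r
from h import *
p=r.snapshot("side")
g=p["color"][:,:,0].astype(float); D=np.radians
P=radial(p,(.654,.079),.024,D(np.arange(120,240,6)),.022,.04,g,-1); print("nose side",circ(P), P.round(4)[::4].tolist())
for n,u,v in [("tipL",350,200),("tipR",370,300),("arcbottom",350,250),("rearL",95,217),("rearR",105,308)]: print(n,pt(p,290+u/10,220+v/10,.0135).round(4))
print((px(p,(.654,.079,.024))-[290,220])*10)
go(r)
```

```text
nose side (array([0.66005975, 0.07296454, 0.0348169 ]), np.float64(0.0008487306760994121)) [[0.6406, 0.1022], [0.6326, 0.0946], [0.6284, 0.0844], [0.6254, 0.0729], [0.6267, 0.0592]]
tipL [0.6013 0.1162 0.0135]
tipR [0.592  0.0664 0.0135]
arcbottom [0.5934 0.0921 0.0135]
rearL [0.5155 0.1341 0.0135]
rearR [0.5061 0.0893 0.0135]
[532.24424668 215.60789541]
t 8.15 pos [0.5375 0.1082 0.0264] yaw -12.39 tilt 0.26 gap 0.0172 F [ 0.6  0.8 -1.4]
shift units [0. 0. 0.] rz None axes x [-0.977  0.215] rot tilt fix about tool x,y [ 0.13  0.23 -0.  ]
```

```bash
python3 -m jog '[[[0,-0.3,-0.06,0.1,0.1,0.2,0],[0,-0.3,0,0.02,0,0,0],[0,0,0,0,0,0,0],[0,0,0,0,0,0,0]]]'
python3 - <<'E'
from plant import r
from h import *
go(r,.571,.0975,.0215,-12.5)
p=r.snapshot("side"); cv2.imwrite("pics/s9.png",cv2.resize(p["color"][220:270,290:360,::-1],None,fx=10,fy=10,interpolation=cv2.INTER_CUBIC))
E
```

```text
time: 8.55
position: [0.561, 0.1007, 0.0219]
orientation: [0.0, 0.108, 0.994, 0.0]
wrist_force: [0.2, -0.3, -1.3]
finger_gap: 0.0175
t 8.55 pos [0.561  0.1007 0.0219] yaw -12.36 tilt 0.02 gap 0.0175 F [ 0.2 -0.3 -1.3]
shift units [-0.263 -0.026  0.011] rz 0.14 axes x [-0.977  0.214] rot tilt fix about tool x,y [0.02 0.   0.  ]
```

View pics/s9.png

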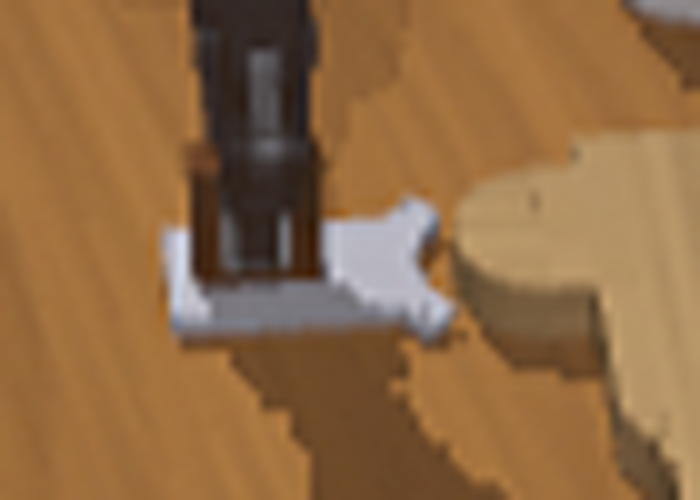

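The fork lies just short of the nose and lined up with it: arc bottom at (420,270), nose at (455,240) in the crop. Creeping in.

```bash
python3 -m jog '[[[0,-0.15,-0.01,0,0,0,0],[0,0,0,0,0,0,0]]]'
python3 -m jog '[[[0,-0.1,0,0,0,0,0],[0,0,0,0,0,0,0]]]'
python3 -c "
from plant import r
from h import *
go(r,.571,.0975,.0215,-12.5)"
```

```text
time: 8.8
position: [0.5667, 0.0992, 0.0221]
orientation: [0.0, 0.107, 0.994, 0.0]
wrist_force: [0.2, 0.2, -2.0]
finger_gap: 0.0169
time: 9.0
position: [0.5699, 0.0982, 0.022]
orientation: [-0.001, 0.107, 0.994, 0.0]
wrist_force: [0.3, 0.1, -2.0]
finger_gap: 0.0173
t 9.0 pos [0.5699 0.0982 0.022 ] yaw -12.34 tilt 0.1 gap 0.0173 F [ 0.3  0.1 -2. ]
shift units [-0.03  -0.011  0.012] rz 0.16 axes x [-0.977  0.214] rot tilt fix about tool x,y [-0.  -0.1  0. ]
```

```bash
python3 -m jog '[[[0,-0.05,0,0.02,0,0,0],[0,0,0,0,0,0,0]]]'
python3 -m jog '[[[0,-0.05,0,0.01,0,0,0],[0,0,0,0,0,0,0]]]'
python3 -m jog '[[[0,-0.05,0,0,0,0,0],[0,0,0,0,0,0,0]]]'
```

```text
time: 9.2
position: [0.5701, 0.0982, 0.0216]
orientation: [-0.003, 0.108, 0.994, 0.0]
wrist_force: [0.8, -0.9, 0.2]
finger_gap: 0.0173
time: 9.4
position: [0.5702, 0.0982, 0.0219]
orientation: [-0.005, 0.107, 0.994, 0.0]
wrist_force: [-0.6, -2.6, -1.4]
finger_gap: 0.0176
time: 9.6
position: [0.5703, 0.0982, 0.0221]
orientation: [-0.006, 0.107, 0.994, 0.0]
wrist_force: [-1.0, -0.8, 0.9]
finger_gap: 0.0173
```

Run:
```python
from plant import r
from h import *
go(r,.571,.0975,.0215,-12.5)
p=r.snapshot("side"); cv2.imwrite("pics/s10.png",cv2.resize(p["color"][220:270,290:360,::-1],None,fx=10,fy=10,interpolation=cv2.INTER_CUBIC))
```

```text
t 9.6 pos [0.5703 0.0982 0.0221] yaw -12.33 tilt 0.74 gap 0.0173 F [-1.  -0.8  0.9]
shift units [-0.02  -0.012  0.014] rz 0.17 axes x [-0.977  0.213] rot tilt fix about tool x,y [-0.04 -0.74 -0.  ]
```

View pics/s10.png

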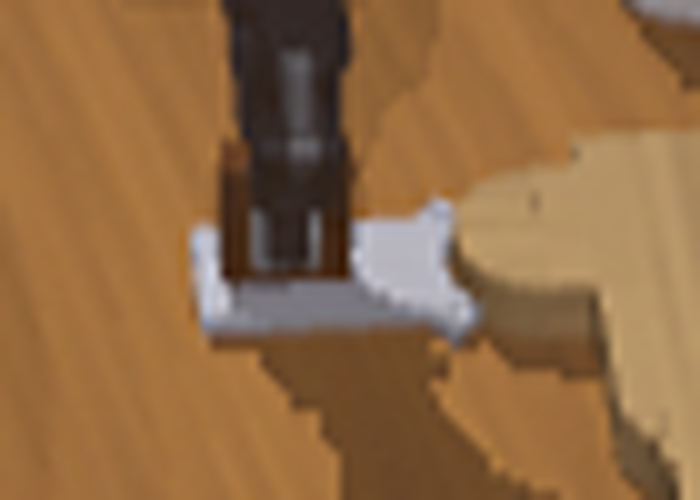

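```bash
python3 -m jog '[[[0,-0.12,0,0.0,0,-0.7,0],[0,0,0,0,0,0,0]]]'
python3 -m jog '[[[0,-0.12,0,0.0,0,0,0]]]'
python3 -c "
from plant import r
from h import *
go(r,.571,.0975,.0215,-12.5)"
```

```text
time: 9.85
position: [0.5703, 0.098, 0.0218]
orientation: [-0.005, 0.107, 0.994, -0.0]
wrist_force: [0.9, -1.2, 1.5]
finger_gap: 0.0173
time: 9.95
position: [0.5706, 0.0979, 0.022]
orientation: [-0.01, 0.107, 0.994, -0.0]
wrist_force: [-18.5, 2.5, 23.5]
finger_gap: 0.0178
t 9.95 pos [0.5706 0.0979 0.022 ] yaw -12.3 tilt 1.09 gap 0.0178 F [-18.5   2.5  23.5]
shift units [-0.013 -0.008  0.012] rz 0.2 axes x [-0.977  0.213] rot tilt fix about tool x,y [-0.16 -1.08 -0.  ]
```

```bash
python3 -m jog '[[[0,0,0,0.0,0,-1,0],[0,0,0,0,0,0,0]]]'
python3 -m jog '[[[0,-0.05,0,0.0,0,-0.5,0],[0,0,0,0,0,0,0]]]'
python3 -c "
from plant import r
from h import *
go(r,.571,.0975,.0215,-12.5)"
```

```text
time: 10.15
position: [0.5702, 0.0981, 0.0218]
orientation: [-0.001, 0.107, 0.994, -0.001]
wrist_force: [-1.4, 0.7, -0.5]
finger_gap: 0.0171
time: 10.35
position: [0.5705, 0.0976, 0.0211]
orientation: [0.001, 0.107, 0.994, -0.002]
wrist_force: [-2.6, 0.5, 4.2]
finger_gap: 0.0174
t 10.35 pos [0.5705 0.0976 0.0211] yaw -12.3 tilt 0.29 gap 0.0174 F [-2.6  0.5  4.2]
shift units [-0.012  0.    -0.009] rz 0.2 axes x [-0.977  0.213] rot tilt fix about tool x,y [-0.22  0.18  0.  ]
```

Level and touching lightly. Releasing, then retreating upwards and back.

```bash
python3 -m jog '[[[30,0,0,0,0,0,0],[30,0,0,0,0,0,0],[30,0,0,0,0,0,0],[35,0,0,0,0,0,0],[35,0,0,-0.4,0,0,0],[35,0,0,-0.8,0,0,0],[35,0,0,-0.8,0,0,0],[35,0,0,-0.8,0,0,0],[35,0,0,0,0,0,0]]]'
python3 - <<'E'
from plant import r
from h import *
go(r,.5745,.3214,.12,-15.4)
p=r.snapshot("side"); cv2.imwrite("pics/s11.png",cv2.resize(p["color"][220:270,290:360,::-1],None,fx=10,fy=10,interpolation=cv2.INTER_CUBIC))
E
```

```text
time: 11.25
position: [0.5755, 0.0973, 0.141]
orientation: [0.007, 0.107, 0.994, -0.002]
wrist_force: [0.1, 0.5, 0.8]
finger_gap: 0.035
t 11.25 pos [0.5755 0.0973 0.141 ] yaw -12.32 tilt 0.82 gap 0.035 F [0.1 0.5 0.8]
shift units [1.228 5.469 0.5  ] rz 3.08 axes x [-0.977  0.213] rot tilt fix about tool x,y [-0.1   0.81 -0.  ]
```

View pics/s11.png

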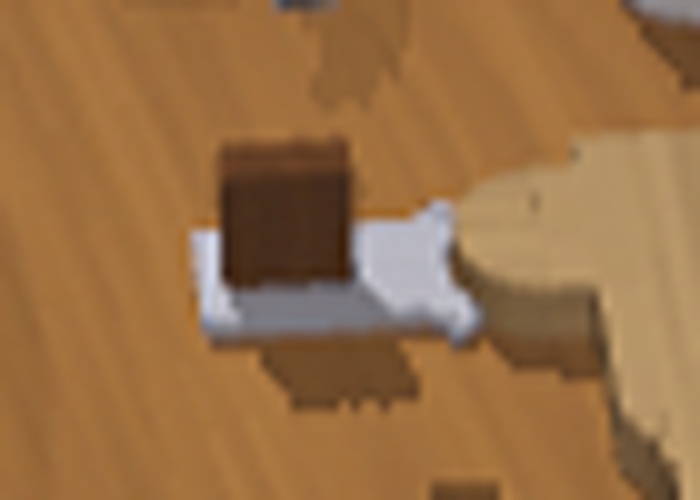

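```bash
python3 -m jog '[[[40,0.17,0.7,0,0,0.2,0.4],[40,0.17,0.8,0,0,0.2,0.4],[40,0.17,0.8,0,0,0.2,0.4],[40,0.17,0.8,0,0,0.2,0.4],[40,0.17,0.8,0,0,0,0.4],[40,0.17,0.8,0,0,0,0.4],[40,0.17,0.7,0,0,0,0.4],[40,0,0,0,0,0,0],[40,0,0,0,0,0,0]]]'
python3 - <<'E'
from plant import r
from h import *
go(r,.5745,.3214,.12,-15.4)
p=r.snapshot("top"); cv2.imwrite("pics/t12.png",rect(p,.5,.72,-.10,.16,.008,3000))
q=r.snapshot("side"); cv2.imwrite("pics/s12.png",cv2.resize(q["color"][140:280,270:430,::-1],None,fx=4,fy=4,interpolation=cv2.INTER_CUBIC))
E
```

```text
time: 12.2
position: [0.5748, 0.3229, 0.1336]
orientation: [-0.006, 0.135, 0.991, -0.004]
wrist_force: [-0.2, -1.2, 0.5]
finger_gap: 0.04
t 12.2 pos [0.5748 0.3229 0.1336] yaw -15.49 tilt 0.83 gap 0.04 F [-0.2 -1.2  0.5]
shift units [-0.006 -0.035  0.339] rz -0.09 axes x [-0.964  0.267] rot tilt fix about tool x,y [-0.59 -0.58 -0.  ]
```

View pics/t12.png

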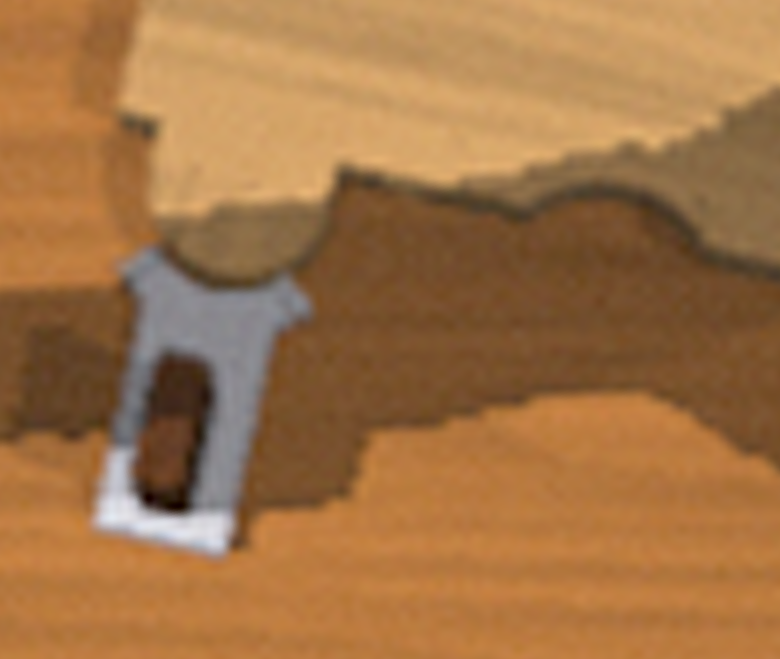

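View pics/s12.png

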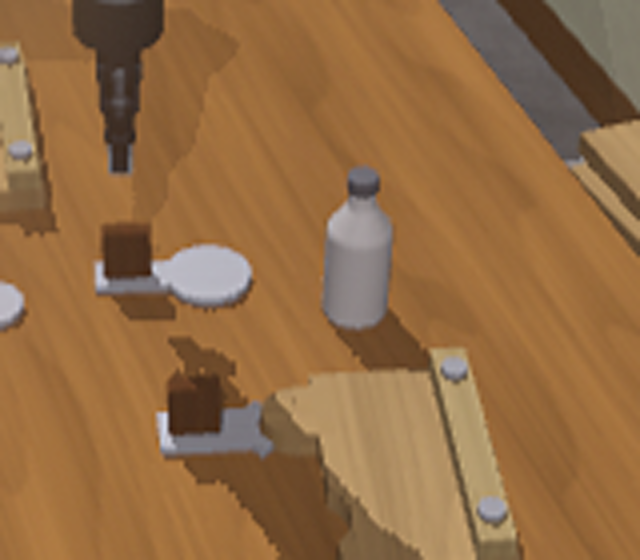

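Run:
```python
from plant import r
from h import *
p=r.snapshot("top"); D=np.radians
hsv=cv2.cvtColor(p["color"],cv2.COLOR_RGB2HSV); S=-hsv[:,:,1].astype(float)  # low saturation = metal
P=radial(p,(.653,.080),.008,D(np.arange(122,214,4)),.02,.04,S,1)
print(np.hypot(*(P-[.653,.080]).T).round(4))
c,e=circ(P);print("arc fork",c.round(4),e)
f=lambda q:np.hypot(P[:,0]-q[0],P[:,1]-q[1])-.03
print("R30:",least_squares(f,c[:2],loss='soft_l1',f_scale=.0005).x.round(4))
# nose from initial-like image
img=cv2.imread("pics/top0.png")[:,:,2].astype(float)
for rng in ((100,260),(130,230)):
  P2=radial(p,(.6545,.079),.024,D(np.arange(*rng,5)),.022,.038,img,-1)
  f2=lambda q:np.hypot(P2[:,0]-q[0],P2[:,1]-q[1])-.03
  s=least_squares(f2,[.654,.079],loss='soft_l1',f_scale=.0005); print("nose R30",s.x.round(4),np.abs(s.fun).mean())
# plate: metal mask corners
def lines(x0,x1,y0,y1):
  m=((hsv[:,:,1]<70)&(hsv[:,:,2]>90)).astype(np.uint8)
  return m
m=lines(0,0,0,0); n,l,st,ce=cv2.connectedComponentsWithStats(m)
for i in range(1,n):
  if st[i,4]>60: print(st[i],pt(p,*ce[i],.008).round(3))
```

```text
[0.0308 0.0317 0.0296 0.0311 0.0293 0.0314 0.0305 0.0317 0.0311 0.0305
 0.0293 0.029  0.029  0.0281 0.0305 0.0302 0.0284 0.0281 0.0284 0.0287
 0.029  0.0272 0.0272]
arc fork [0.6514 0.0829 0.0277] 0.0007086142016960142
R30: [0.654  0.0825]
nose R30 [0.6544 0.0793] 0.0006637140249504198
nose R30 [0.6545 0.0785] 0.0005235233186529272
[   0    0  151   22 2969] [1.337 0.858 0.008]
[  320     0   320    39 10555] [ 1.362 -0.544  0.008]
[   0   29  165   94 9387] [1.138 0.85  0.008]
[  322    40   318   122 18937] [ 1.136 -0.553  0.008]
[243 159  22  28 439] [0.775 0.225 0.008]
[  149   167   131   234 10249] [0.37  0.357 0.008]
[211 199  30  45 591] [0.633 0.303 0.008]
[281 217  24  32 331] [0.588 0.095 0.008]
[213 265  15  22 228] [0.446 0.31  0.008]
[406 272  26  32 364] [ 0.429 -0.304  0.008]
[ 251  379   99  101 5608] [-0.005  0.023  0.008]
```

The top crop shows the fork bearing at about (225,283), rear edge mid (158,540). My fit puts its arc centre at (0.653,0.0825) against the nose at (0.6545,0.079), so it may sit about 3 mm off sideways. I'll mend that by pushing on the back of the handle with shut fingers, which lets the fork centre itself.

```bash
python3 -m jog '[[[0,0.2,-0.7,0,0,0,-0.3],[0,0.2,-0.8,0,0,0,-0.5],[0,0.2,-0.8,0,0,0,-0.5],[0,0.2,-0.8,0,0,0,-0.5],[0,0.2,-0.8,0,0,0,-0.5],[0,0.2,-0.8,0,0,0,-0.5],[0,0,-0.3,0,0,0,0],[0,0,0,0,0,0,0],[0,0,0,0,0,0,0]]]'
python3 -c "
from plant import r
from h import *
go(r,.524,.109,.035,-12.5)"
```

```text
time: 13.25
position: [0.4769, 0.1235, 0.1378]
orientation: [-0.003, 0.119, 0.993, -0.005]
wrist_force: [-0.3, 0.9, 0.0]
finger_gap: 0.0001
t 13.25 pos [0.4769 0.1235 0.1378] yaw -13.64 tilt 0.67 gap 0.0001 F [-0.3  0.9  0. ]
shift units [-1.246 -0.048  2.563] rz -1.14 axes x [-0.972  0.236] rot tilt fix about tool x,y [-0.59 -0.33  0.  ]
```

```bash
python3 -m jog '[[[0,-0.4,-0.05,0.6,-0.6,-0.3,-1.1],[0,-0.3,0,0.7,0,0,0],[0,0,0,0.7,0,0,0],[0,0,0,0.4,0,0,0],[0,0,0,0,0,0,0],[0,0,0,0,0,0,0]]]'
python3 - <<'E'
from plant import r
from h import *
go(r,.524,.109,.03,-12.5)
p=r.snapshot("side"); cv2.imwrite("pics/s13.png",cv2.resize(p["color"][220:270,280:350,::-1],None,fx=10,fy=10,interpolation=cv2.INTER_CUBIC))
E
```

```text
time: 13.85
position: [0.5128, 0.1247, 0.0388]
orientation: [0.005, 0.105, 0.994, 0.004]
wrist_force: [-0.0, -0.4, 1.3]
finger_gap: 0.0003
t 13.85 pos [0.5128 0.1247 0.0388] yaw -12.02 tilt 0.76 gap 0.0003 F [-0.  -0.4  1.3]
shift units [-0.353 -0.328  0.221] rz 0.48 axes x [-0.978  0.208] rot tilt fix about tool x,y [0.57 0.5  0.  ]
```

View pics/s13.png

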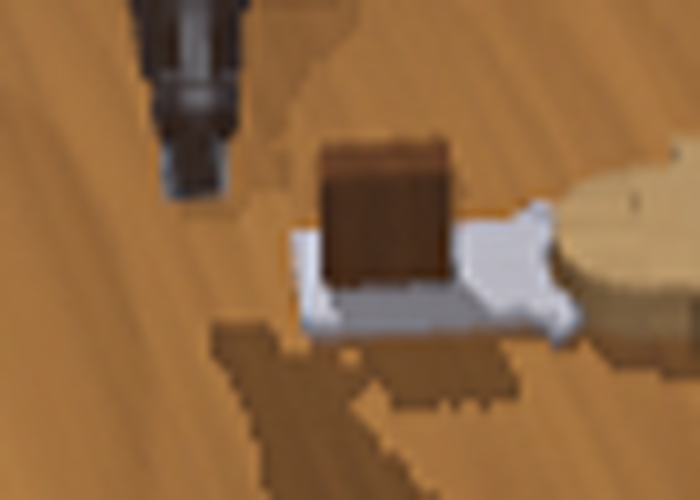

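```bash
python3 -m jog '[[[0,0,-0.35,0.15,0.5,0.5,0.4],[0,-0.2,0,0,0,0,0],[0,0,0,0,0,0,0]]]'
python3 -c "
from plant import r
from h import *
go(r,.54,.1055,.03,-12.5)"
python3 -m jog '[[[0,-0.15,0,0,0,0,0],[0,0,0,0,0,0,0]]]'
python3 -m jog '[[[0,-0.15,0,0,0,0,0],[0,0,0,0,0,0,0]]]'
```

```text
time: 14.2
position: [0.5202, 0.1091, 0.0348]
orientation: [0.002, 0.108, 0.994, 0.001]
wrist_force: [-0.3, 0.8, -0.1]
finger_gap: -0.0003
t 14.2 pos [0.5202 0.1091 0.0348] yaw -12.38 tilt 0.27 gap -0.0003 F [-0.3  0.8 -0.1]
shift units [-0.503  0.017  0.122] rz 0.12 axes x [-0.977  0.214] rot tilt fix about tool x,y [ 0.15  0.23 -0.  ]
time: 14.4
position: [0.5275, 0.1074, 0.0357]
orientation: [0.003, 0.108, 0.994, 0.001]
wrist_force: [0.7, 0.2, 0.6]
finger_gap: -0.0001
time: 14.6
position: [0.5342, 0.1062, 0.0361]
orientation: [0.003, 0.108, 0.994, 0.002]
wrist_force: [0.3, 1.0, 0.4]
finger_gap: -0.0004
```

```bash
python3 -m jog '[[[0,-0.1,0,0.03,0,0,0]]]'
python3 -m jog '[[[0,-0.1,0,0,0,0,0]]]'
python3 -m jog '[[[0,-0.1,0,0,0,0,0]]]'
python3 -m jog '[[[0,-0.1,0,0,0,0,0]]]'
python3 -c "
from plant import r
from h import *
go(r)"
```

```text
time: 14.7
position: [0.5377, 0.1056, 0.0349]
orientation: [0.003, 0.108, 0.994, 0.002]
wrist_force: [-0.5, 0.4, 0.7]
finger_gap: 0.0002
time: 14.8
position: [0.5411, 0.1048, 0.0347]
orientation: [0.002, 0.108, 0.994, 0.002]
wrist_force: [-3.5, 0.9, 3.2]
finger_gap: 0.0004
time: 14.9
position: [0.5415, 0.1046, 0.0344]
orientation: [-0.002, 0.108, 0.994, 0.001]
wrist_force: [-11.1, 1.7, 8.1]
finger_gap: 0.0
time: 15.0
position: [0.5413, 0.1044, 0.0339]
orientation: [-0.006, 0.107, 0.994, 0.001]
wrist_force: [-8.1, 2.8, 6.1]
finger_gap: -0.0002
t 15.0 pos [0.5413 0.1044 0.0339] yaw -12.31 tilt 0.72 gap -0.0002 F [-8.1  2.8  6.1]
shift units [0. 0. 0.] rz None axes x [-0.977  0.213] rot tilt fix about tool x,y [ 0.05 -0.72 -0.  ]
```

```bash
python3 -m jog '[[[0,0.2,0,0,0,-0.7,0],[0,0.5,0,-0.3,0,0,0],[40,0.2,0.3,-0.8,0,0,0.4],[40,0,0.7,-0.8,0,0,0.4],[40,-0.3,0.8,-0.6,0,0,0.4],[40,-0.2,0.8,0,0,0,0.4],[40,-0.2,0.8,0,0,0,0.4],[40,-0.2,0.8,0,0,0,0.4],[40,-0.2,0.8,0,0,0,0.4],[40,0,0.2,0,0,0,0],[40,0,0,0,0,0,0]]]'
python3 - <<'E'
from plant import r
from h import *
go(r,.5745,.3214,.12,-15.4)
p=r.snapshot("top"); cv2.imwrite("pics/t14.png",rect(p,.5,.72,-.10,.16,.008,3000))
q=r.snapshot("side"); cv2.imwrite("pics/s14.png",cv2.resize(q["color"][215:275,295:365,::-1],None,fx=9,fy=9,interpolation=cv2.INTER_CUBIC))
E
```

```text
time: 16.1
position: [0.6011, 0.3096, 0.137]
orientation: [-0.001, 0.134, 0.991, 0.0]
wrist_force: [-0.2, -0.3, 0.7]
finger_gap: 0.0399
t 16.1 pos [0.6011 0.3096 0.137 ] yaw -15.36 tilt 0.09 gap 0.0399 F [-0.2 -0.3  0.7]
shift units [0.719 0.108 0.426] rz 0.04 axes x [-0.964  0.265] rot tilt fix about tool x,y [ 0.04 -0.08  0.  ]
```

View pics/t14.png

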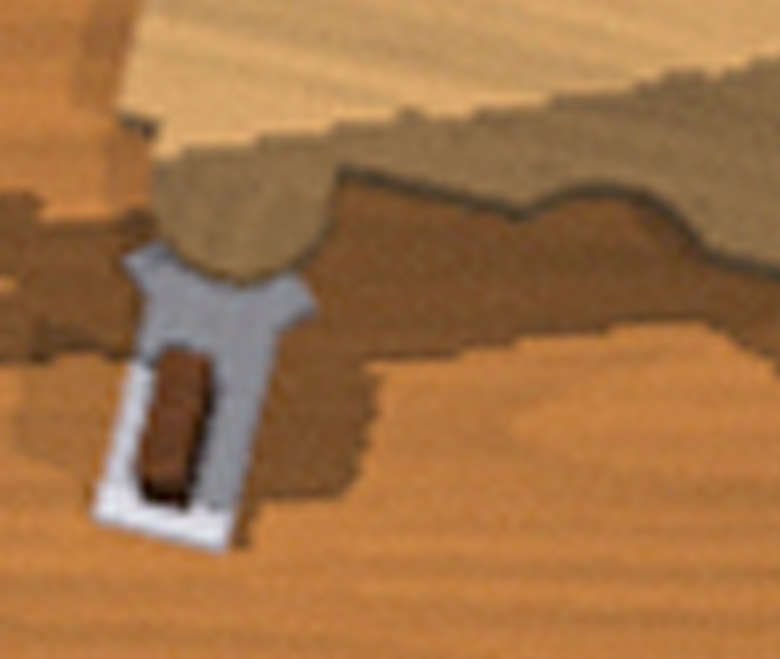

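View pics/s14.png

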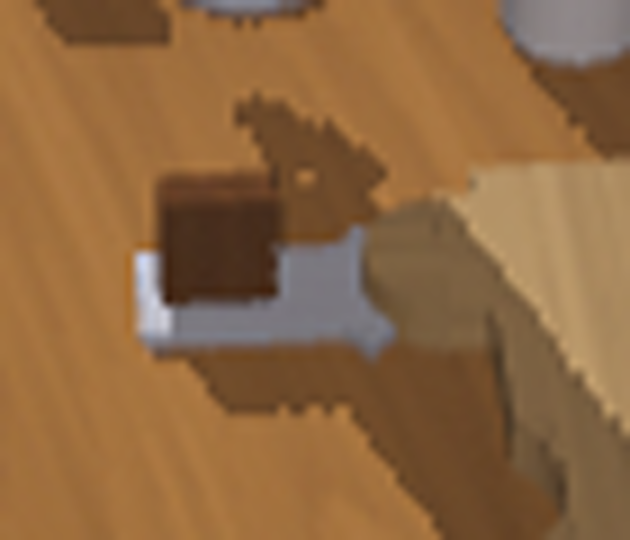

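The fork moved about 1 mm further on and now hugs the nose between both tines: inner tips at (165,255) and (290,275), nose bottom at (235,283). Now the disc40.

```bash
python3 -m jog '[[[40,0.7,0.1,0.2,0,0,0],[40,0,0,0,0,0,0],[40,0,0,0,0,0,0]]]'
python3 - <<'E'
from plant import r
from h import *
go(r,.5745,.3214,.02,-15.4)
q=r.snapshot("side"); cv2.imwrite("pics/s15.png",cv2.resize(q["color"][165:225,280:345,::-1],None,fx=9,fy=9,interpolation=cv2.INTER_CUBIC))
for z in(.034,.06,.008): print(((px(q,(.5745,.3214,z))-[280,165])*9).round(0))
E
```

```text
time: 16.5
position: [0.574, 0.3127, 0.1292]
orientation: [-0.001, 0.138, 0.99, -0.002]
wrist_force: [0.4, -0.8, -0.3]
finger_gap: 0.0397
t 16.5 pos [0.574  0.3127 0.1292] yaw -15.84 tilt 0.28 gap 0.0397 F [ 0.4 -0.8 -0.3]
shift units [0.042 0.226 2.73 ] rz -0.44 axes x [-0.962  0.273] rot tilt fix about tool x,y [-0.26 -0.11  0.  ]
[186. 332.]
[185. 280.]
[188. 382.]
```

View pics/s15.png

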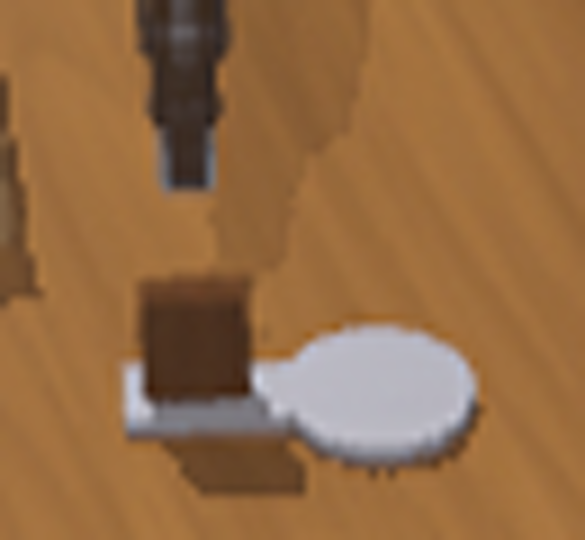

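The side view shows the handle top at column 197 against the predicted 185, so I'll grip a little further forward (x 0.577).

```bash
python3 -m jog '[[[40,-0.05,0.22,0.7,-0.3,-0.1,-0.4],[40,0,0,0.8,0,0,0],[40,0,0,0.6,0,0,0],[40,0,0,0.4,0,0,0],[40,0,0,0,0,0,0],[40,0,0,0,0,0,0]]]'
python3 - <<'E'
from plant import r
from h import *
go(r,.577,.3205,.02,-15.4)
q=r.snapshot("side"); cv2.imwrite("pics/s16.png",cv2.resize(q["color"][165:225,280:345,::-1],None,fx=9,fy=9,interpolation=cv2.INTER_CUBIC))
E
```

```text
time: 17.15
position: [0.5824, 0.3161, 0.0292]
orientation: [0.002, 0.138, 0.99, 0.001]
wrist_force: [0.5, -0.5, -0.6]
finger_gap: 0.0399
t 17.15 pos [0.5824 0.3161 0.0292] yaw -15.83 tilt 0.27 gap 0.0399 F [ 0.5 -0.5 -0.6]
shift units [0.16  0.07  0.229] rz -0.43 axes x [-0.962  0.273] rot tilt fix about tool x,y [ 0.16  0.22 -0.  ]
```

View pics/s16.png

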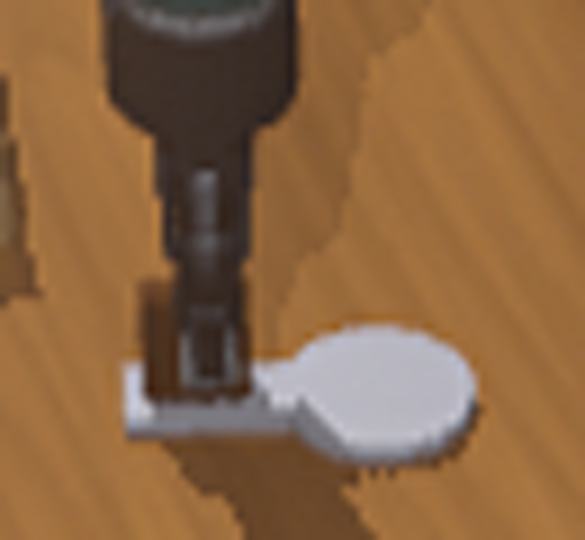

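```bash
python3 -m jog '[[[40,0.15,0.07,0.22,0.1,0.2,-0.4],[40,0,0,0,0,0,0],[40,0,0,0,0,0,0]]]'
python3 -m jog '[[[0,0,0,0,0,0,0],[0,0,0,0,0,0,0],[0,0,0,0,0,0,0],[0,0,0,0,0,0,0],[0,0,0,0,0,0,0],[0,0,0,0,0,0,0]]]'
python3 - <<'E'
from plant import r
from h import *
go(r,.577,.3205,.02,-15.4)
q=r.snapshot("side"); cv2.imwrite("pics/s17.png",cv2.resize(q["color"][165:225,280:345,::-1],None,fx=9,fy=9,interpolation=cv2.INTER_CUBIC))
E
```

```text
time: 17.5
position: [0.5787, 0.3218, 0.0229]
orientation: [0.002, 0.134, 0.991, 0.002]
wrist_force: [-0.4, -0.3, -0.8]
finger_gap: 0.04
time: 18.1
position: [0.5788, 0.322, 0.0238]
orientation: [0.002, 0.134, 0.991, 0.002]
wrist_force: [0.2, -1.0, -0.3]
finger_gap: 0.0175
t 18.1 pos [0.5788 0.322  0.0238] yaw -15.37 tilt 0.35 gap 0.0175 F [ 0.2 -1.  -0.3]
shift units [ 0.033 -0.047  0.094] rz 0.03 axes x [-0.964  0.265] rot tilt fix about tool x,y [ 0.27  0.22 -0.  ]
```

View pics/s17.png

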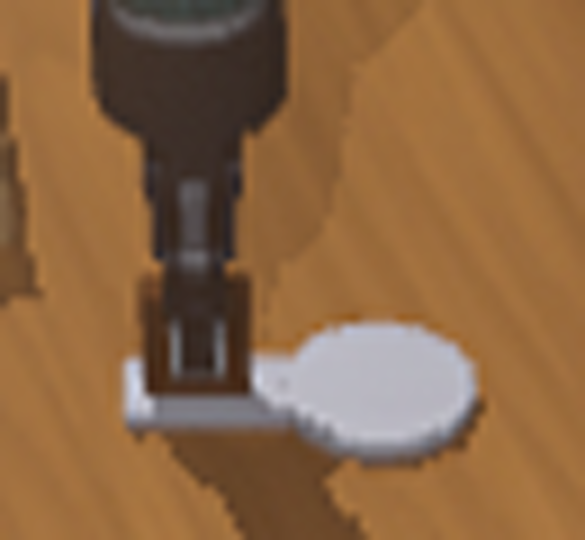

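```bash
python3 -m jog '[[[0,0,0,-0.5,0.2,0.2,0],[0,0,0,-0.8,0,0,0],[0,0,0,-0.8,0,0,0],[0,0,0,-0.5,0,0,0],[0,0,0,0,0,0,0],[0,-0.05,-0.5,0,0,0,-0.2],[0,-0.05,-0.8,0,0,0,-0.3],[0,-0.05,-0.8,0,0,0,-0.3],[0,-0.05,-0.8,0,0,0,-0.3],[0,-0.05,-0.8,0,0,0,-0.3],[0,-0.05,-0.8,0,0,0,-0.3],[0,-0.05,-0.8,0,0,0,-0.3],[0,-0.05,-0.8,0,0,0,-0.3],[0,-0.05,-0.8,0,0,0,-0.3],[0,-0.05,-0.8,0,0,0,-0.3],[0,0,-0.5,0,0,0,0],[0,0,0,0,0,0,0],[0,0,0,0,0,0,0]]]'
python3 - <<'E'
from plant import r
from h import *
go(r,.505,-.0155,.03,-12.5)
q=r.snapshot("side"); cv2.imwrite("pics/s18.png",cv2.resize(q["color"][165:305,260:420,::-1],None,fx=4.5,fy=4,interpolation=cv2.INTER_CUBIC))
E
```

```text
time: 19.95
position: [0.5066, -0.0125, 0.1138]
orientation: [-0.012, 0.106, 0.994, -0.003]
wrist_force: [-0.5, 0.6, -2.0]
finger_gap: 0.0172
t 19.95 pos [ 0.5066 -0.0125  0.1138] yaw -12.14 tilt 1.37 gap 0.0172 F [-0.5  0.6 -2. ]
shift units [-0.025 -0.065  2.095] rz 0.36 axes x [-0.977  0.21 ] rot tilt fix about tool x,y [-0.45 -1.29  0.  ]
```

View pics/s18.png

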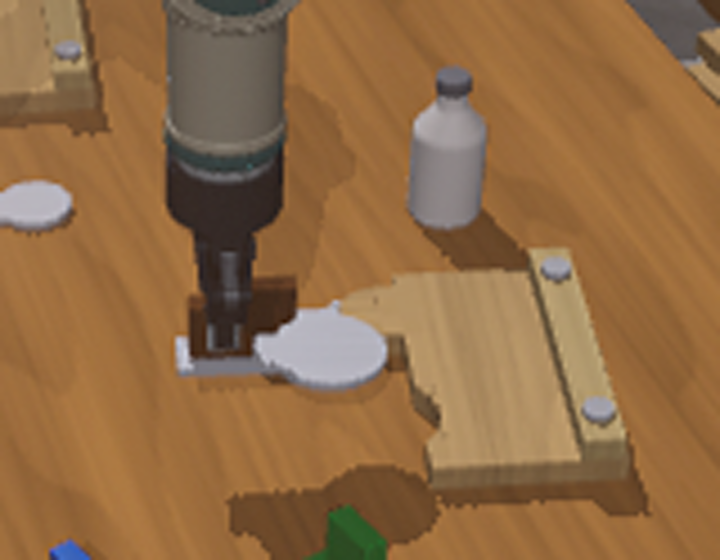

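```bash
python3 -m jog '[[[0,0.05,-0.05,0.5,-0.4,-1.3,0.3],[0,0,0,0.7,0,0,0],[0,0,0,0.5,0,0,0],[0,0,0,0.2,0,0,0],[0,0,0,0,0,0,0],[0,0,0,0,0,0,0]]]'
python3 - <<'E'
from plant import r
from h import *
go(r,.5438,-.0243,.025,-12.5)
q=r.snapshot("side"); cv2.imwrite("pics/s19.png",cv2.resize(q["color"][225:305,290:380,::-1],None,fx=8,fy=7,interpolation=cv2.INTER_CUBIC))
p=r.snapshot("top"); cv2.imwrite("pics/t19.png",rect(p,.45,.72,-.15,.15,.008,2500))
E
```

```text
time: 20.6
position: [0.5069, -0.0046, 0.035]
orientation: [0.002, 0.102, 0.995, 0.002]
wrist_force: [0.3, 0.3, -1.0]
finger_gap: 0.0171
t 20.6 pos [ 0.5069 -0.0046  0.035 ] yaw -11.69 tilt 0.31 gap 0.0171 F [ 0.3  0.3 -1. ]
shift units [-1.002 -0.297  0.253] rz 0.81 axes x [-0.979  0.203] rot tilt fix about tool x,y [ 0.23  0.2  -0.  ]
```

View pics/s19.png

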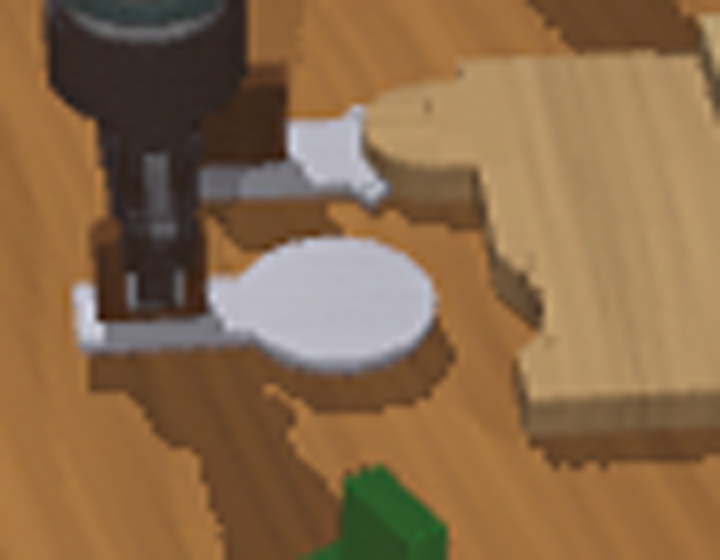

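View pics/t19.png

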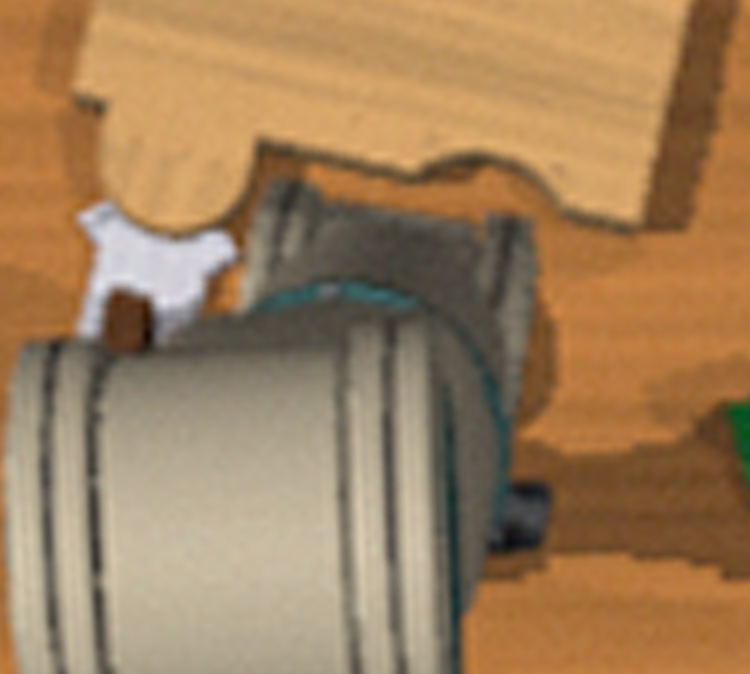

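The unshadowed view shows the fork snug on the nose (tines at (95,215) and (228,255), nose bottom at (178,232)). The disc sits in front of the hollow and needs about 11 mm in -y before the push.

```bash
python3 -m jog '[[[0,0,-0.29,0.1,0.2,0.2,0.8],[0,0,0,0.05,0,0,0],[0,0,0,0,0,0,0]]]'
python3 - <<'E'
from plant import r
from h import *
go(r,.5438,-.0243,.025,-12.5)
q=r.snapshot("side"); cv2.imwrite("pics/s20.png",cv2.resize(q["color"][225:305,290:380,::-1],None,fx=8,fy=7,interpolation=cv2.INTER_CUBIC))
hsv=cv2.cvtColor(q["color"],cv2.COLOR_RGB2HSV); S=-hsv[:,:,1].astype(float)
s=r.sense()["position"]; c0=(s[0]+.0732,s[1]-.0162); z=s[2]-.0225+.008
P=radial(q,c0,z,np.radians(np.arange(-60,140,5)),.03,.052,S,-1); print("disc",circ(P),c0,z)
E
```

```text
time: 21.0
position: [0.5062, -0.0176, 0.0309]
orientation: [0.002, 0.11, 0.994, 0.0]
wrist_force: [-0.5, 0.8, -1.3]
finger_gap: 0.0176
t 21.0 pos [ 0.5062 -0.0176  0.0309] yaw -12.6 tilt 0.27 gap 0.0176 F [-0.5  0.8 -1.3]
shift units [-0.953  0.04   0.151] rz -0.1 axes x [-0.976  0.218] rot tilt fix about tool x,y [ 0.05  0.27 -0.  ]
disc (array([ 0.57698752, -0.03640616,  0.04082633]), np.float64(0.001024065895263215)) (np.float64(0.5794084373678177), np.float64(-0.03414891556776124)) 0.016457478923355535
```

View pics/s20.png

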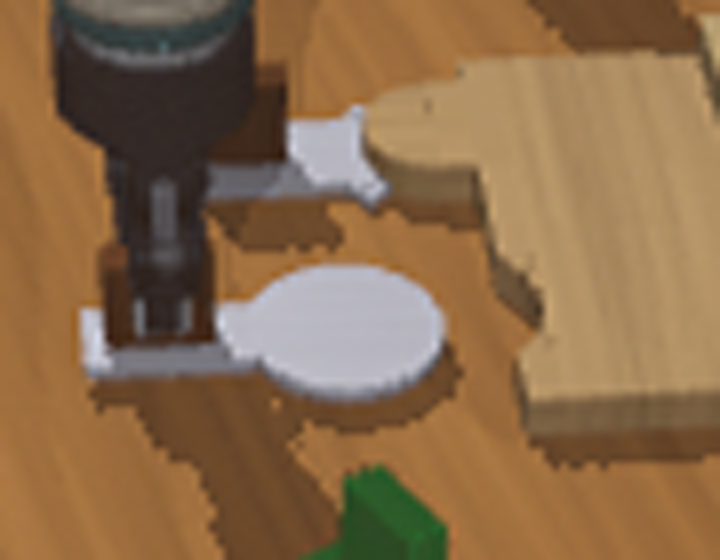

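```bash
python3 -m jog '[[[0,-0.2,0.03,0.1,0,0.2,0],[0,-0.3,0,0.06,0,0,0],[0,-0.2,0,0,0,0,0],[0,0,0,0,0,0,0],[0,0,0,0,0,0,0]]]'
python3 - <<'E'
from plant import r
from h import *
go(r,.5438,-.0243,.024,-12.5)
q=r.snapshot("side"); cv2.imwrite("pics/s21.png",cv2.resize(q["color"][225:305,290:380,::-1],None,fx=8,fy=7,interpolation=cv2.INTER_CUBIC))
E
```

```text
time: 21.55
position: [0.5365, -0.0231, 0.0242]
orientation: [0.001, 0.11, 0.994, 0.0]
wrist_force: [0.4, 0.1, -1.6]
finger_gap: 0.0175
t 21.55 pos [ 0.5365 -0.0231  0.0242] yaw -12.63 tilt 0.12 gap 0.0175 F [ 0.4  0.1 -1.6]
shift units [-0.184  0.01   0.005] rz -0.13 axes x [-0.976  0.219] rot tilt fix about tool x,y [ 0.05  0.11 -0.  ]
```

View pics/s21.png

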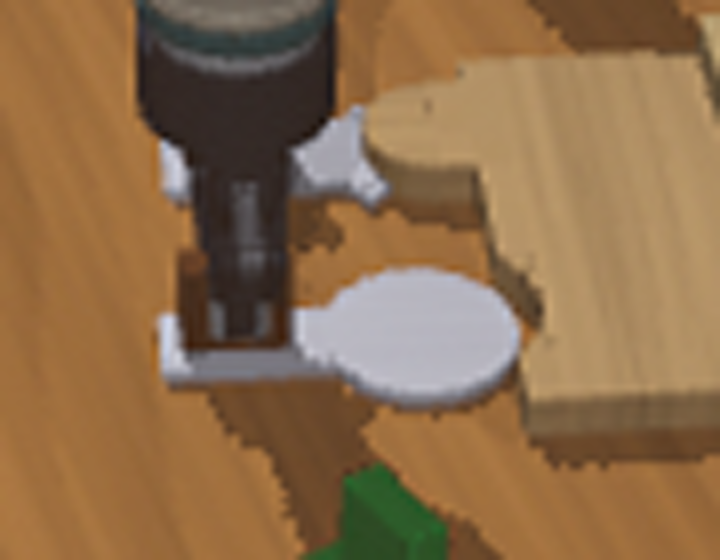

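Run:
```python
from plant import r
from h import *
q=r.snapshot("side")
for u,v in ((485,235),(523,355),(540,330),(533,400),(475,170)): print(pt(q,290+u/8,225+v/7,.024).round(4))
hsv=cv2.cvtColor(q["color"],cv2.COLOR_RGB2HSV); S=-hsv[:,:,1].astype(float)
P=radial(q,(.609,-.039),.010,np.radians(np.arange(-140,120,5)),.03,.05,S,-1); print("disc",circ(P))
for w in ((.617,-.0405),(.614,-.0388)): 
  c=np.array(w)
  for a in (-62.5,37.5): 
    e=c+.04*np.array([np.cos(np.radians(a)),np.sin(np.radians(a))]); print(e.round(4),((px(q,(*e,.024))-[290,225])*[8,7]).round(0))
```

```text
[ 0.649  -0.0066  0.024 ]
[ 0.6362 -0.0842  0.024 ]
[ 0.6482 -0.0715  0.024 ]
[ 0.63   -0.1115  0.024 ]
[0.6606 0.0366 0.024 ]
disc (array([ 0.60490974, -0.0439506 ,  0.04349276]), np.float64(0.0012402293267547214))
[ 0.6355 -0.076 ] [514. 343.]
[ 0.6487 -0.0161] [493. 249.]
[ 0.6325 -0.0743] [505. 342.]
[ 0.6457 -0.0144] [484. 248.]
```

```bash
python3 -m jog '[[[0,-0.1,0.02,0.02,0,0,0],[0,0,0,0,0,0,0]]]'
python3 -m jog '[[[0,-0.1,0,0.01,0,0,0]]]'
python3 -m jog '[[[0,-0.1,0,0,0,0,0]]]'
python3 -c "
from plant import r
from h import *
go(r,.5438,-.0243,.024,-12.5)"
```

```text
time: 21.85
position: [0.5395, -0.023, 0.0239]
orientation: [0.0, 0.11, 0.994, 0.0]
wrist_force: [0.7, -1.0, -0.7]
finger_gap: 0.0173
time: 21.95
position: [0.5425, -0.0236, 0.0237]
orientation: [-0.0, 0.11, 0.994, 0.0]
wrist_force: [-3.6, 1.2, 5.0]
finger_gap: 0.0173
time: 22.05
position: [0.5433, -0.0243, 0.0237]
orientation: [-0.004, 0.11, 0.994, 0.0]
wrist_force: [-11.2, -1.2, 9.3]
finger_gap: 0.0173
t 22.05 pos [ 0.5433 -0.0243  0.0237] yaw -12.62 tilt 0.44 gap 0.0173 F [-11.2  -1.2   9.3]
shift units [-0.013  0.003 -0.008] rz -0.12 axes x [-0.976  0.219] rot tilt fix about tool x,y [ 0.   -0.44  0.  ]
```

```bash
python3 -m jog '[[[0,-0.08,-0.05,0,0,-0.4,0]]]'
python3 -m jog '[[[0,-0.08,-0.05,0,0,-0.4,0]]]'
python3 -m jog '[[[0,-0.1,0,0,0,-0.4,0]]]'
python3 -c "
from plant import r
from h import *
go(r,.5438,-.0243,.024,-12.5)"
```

```text
time: 22.15
position: [0.5438, -0.026, 0.0237]
orientation: [-0.003, 0.109, 0.994, 0.0]
wrist_force: [-4.4, 2.3, 3.4]
finger_gap: 0.0174
time: 22.25
position: [0.5444, -0.0271, 0.0236]
orientation: [-0.002, 0.108, 0.994, 0.001]
wrist_force: [-6.6, 5.6, 7.1]
finger_gap: 0.0175
time: 22.35
position: [0.5444, -0.0271, 0.0236]
orientation: [-0.002, 0.108, 0.994, 0.001]
wrist_force: [-11.3, 0.9, 13.0]
finger_gap: 0.0175
t 22.35 pos [ 0.5444 -0.0271  0.0236] yaw -12.36 tilt 0.27 gap 0.0175 F [-11.3   0.9  13. ]
shift units [ 0.029  0.065 -0.011] rz 0.14 axes x [-0.977  0.214] rot tilt fix about tool x,y [ 0.06 -0.26 -0.  ]
```

```bash
python3 -m jog '[[[0,0,0,0,0,0,0],[0,0,0,0,0,0,0],[30,0,0,0,0,0,0],[30,0,0,0,0,0,0],[30,0,0,0,0,0,0],[32,0,0,-0.4,0,0,0],[32,0,0,-0.8,0,0,0],[32,0,0,-0.8,0,0,0],[0,0.4,0,-0.5,0,0,0],[0,0.8,0,0,0,0,0],[0,0.8,0,0,0,0,0],[0,0,0,0,0,0,0],[0,0,0,0,0,0,0]]]'
python3 - <<'E'
from plant import r
from h import *
go(r,.49,-.0155,.035,-12.5)
q=r.snapshot("side"); cv2.imwrite("pics/s22.png",cv2.resize(q["color"][225:305,290:380,::-1],None,fx=8,fy=7,interpolation=cv2.INTER_CUBIC))
p=r.snapshot("top"); cv2.imwrite("pics/t22.png",rect(p,.45,.72,-.15,.15,.008,2500))
E
```

```text
time: 23.65
position: [0.4696, -0.0104, 0.1279]
orientation: [0.003, 0.108, 0.994, 0.001]
wrist_force: [0.1, -0.5, 0.8]
finger_gap: 0.0
t 23.65 pos [ 0.4696 -0.0104  0.1279] yaw -12.39 tilt 0.31 gap 0.0 F [ 0.1 -0.5  0.8]
shift units [-0.514 -0.022  2.325] rz 0.11 axes x [-0.977  0.214] rot tilt fix about tool x,y [0.14 0.28 0.  ]
```

View pics/s22.png

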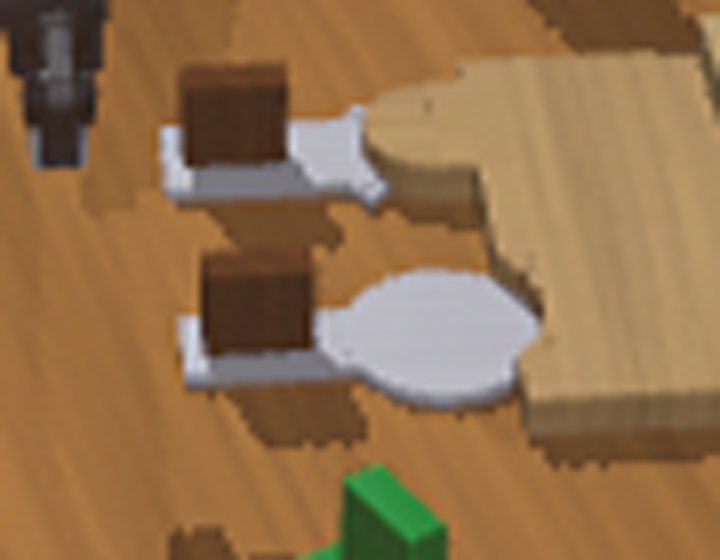

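View pics/t22.png

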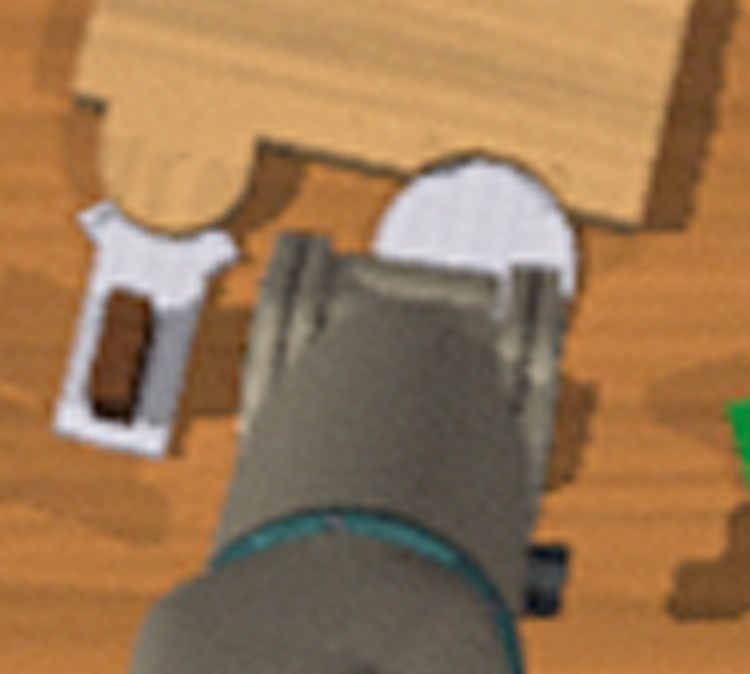

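The top view shows the disc edge filling the hollow evenly at (480,160), with the fork unmoved. I'll give the disc the same seating push from behind, so it centres itself.

```bash
python3 -m jog '[[[0,-0.1,-0.02,0.6,0.1,0.3,0],[0,0,0,0.7,0,0,0],[0,0,0,0.6,0,0,0],[0,0,0,0.3,0,0,0],[0,0,0,0,0,0,0],[0,0,0,0,0,0,0]]]'
python3 -c "
from plant import r
from h import *
go(r,.51,-.0187,.035,-12.5)"
```

```text
time: 24.35
position: [0.4824, -0.0137, 0.0357]
orientation: [0.004, 0.109, 0.994, 0.0]
wrist_force: [0.2, 0.1, -0.7]
finger_gap: -0.0004
t 24.35 pos [ 0.4824 -0.0137  0.0357] yaw -12.52 tilt 0.44 gap -0.0004 F [ 0.2  0.1 -0.7]
shift units [-0.701  0.027  0.023] rz -0.02 axes x [-0.976  0.217] rot tilt fix about tool x,y [0.09 0.44 0.  ]
```

```bash
python3 -m jog '[[[0,-0.4,0.02,0,0,0.4,0],[0,-0.3,0,0,0,0,0],[0,0,0,0,0,0,0]]]'
python3 -m jog '[[[0,-0.1,0,0,0,0,0]]]'
python3 -m jog '[[[0,-0.1,0,0,0,0,0]]]'
python3 -m jog '[[[0,-0.1,0,0,0,0,0]]]'
python3 -c "
from plant import r
from h import *
go(r,.5146,-.0199,.035,-12.5)"
```

```text
time: 24.65
position: [0.5117, -0.0195, 0.0373]
orientation: [0.001, 0.109, 0.994, 0.001]
wrist_force: [-0.7, 0.1, 0.4]
finger_gap: 0.0002
time: 24.75
position: [0.5119, -0.0195, 0.0374]
orientation: [-0.003, 0.109, 0.994, 0.001]
wrist_force: [-12.7, 3.9, 8.0]
finger_gap: -0.0
time: 24.85
position: [0.5117, -0.0195, 0.0374]
orientation: [-0.007, 0.109, 0.994, 0.001]
wrist_force: [-7.0, 1.7, 5.5]
finger_gap: -0.0
time: 24.95
position: [0.5116, -0.0195, 0.0375]
orientation: [-0.01, 0.108, 0.994, 0.002]
wrist_force: [-5.6, 1.5, 4.8]
finger_gap: -0.0
t 24.95 pos [ 0.5116 -0.0195  0.0375] yaw -12.44 tilt 1.21 gap -0.0 F [-5.6  1.5  4.8]
shift units [-0.078  0.006  0.06 ] rz 0.06 axes x [-0.976  0.215] rot tilt fix about tool x,y [ 0.06 -1.21 -0.  ]
```

Firm, with the force purely axial: it is seated. Backing off and moving away for a clear check.

```bash
python3 -m jog '[[[0,0.3,0,0,0,-0.6,0],[0,0.5,0,-0.3,0,-0.6,0],[0,0.3,0,-0.8,0,0,0],[0,0,0,-0.8,0,0,0],[0,0,0,-0.8,0,0,0],[0,0,0,-0.6,0,0,0],[0,0,0.7,0,0,0,0],[0,0,0.8,0,0,0,0],[0,0,0.8,0,0,0,0],[0,0,0.8,0,0,0,0],[0,0,0.8,0,0,0,0],[0,0,0.8,0,0,0,0],[0,0,0.8,0,0,0,0],[0,0,0,0,0,0,0],[0,0,0,0,0,0,0]]]'
python3 - <<'E'
from plant import r
from h import *
go(r)
p=r.snapshot("top"); cv2.imwrite("pics/t23.png",rect(p,.48,.72,-.15,.15,.008,2500)); cv2.imwrite("pics/t23f.png",p["color"][:,:,::-1])
q=r.snapshot("side"); cv2.imwrite("pics/s23.png",cv2.resize(q["color"][225:305,290:380,::-1],None,fx=8,fy=7,interpolation=cv2.INTER_CUBIC))
hsv=cv2.cvtColor(p["color"],cv2.COLOR_RGB2HSV); S=-hsv[:,:,1].astype(float)
P=radial(p,(.616,-.042),.008,np.radians(np.arange(45,130,5)).tolist()+np.radians(np.arange(230,295,5)).tolist(),.03,.05,S,-1)
f=lambda q:np.hypot(P[:,0]-q[0],P[:,1]-q[1])-.04
print("disc",circ(P),least_squares(f,[.616,-.042],loss='soft_l1',f_scale=.0005).x)
E
```

```text
time: 26.45
position: [0.5115, 0.2135, 0.1814]
orientation: [0.003, 0.11, 0.994, 0.003]
wrist_force: [-1.2, 0.0, 0.3]
finger_gap: -0.0001
t 26.45 pos [0.5115 0.2135 0.1814] yaw -12.6 tilt 0.54 gap -0.0001 F [-1.2  0.   0.3]
shift units [0. 0. 0.] rz None axes x [-0.976  0.218] rot tilt fix about tool x,y [0.43 0.32 0.  ]
disc (array([ 0.6145988 , -0.03994896,  0.04141228]), np.float64(0.0005725620908053001)) [ 0.61411752 -0.03944941]
```

View pics/t23.png

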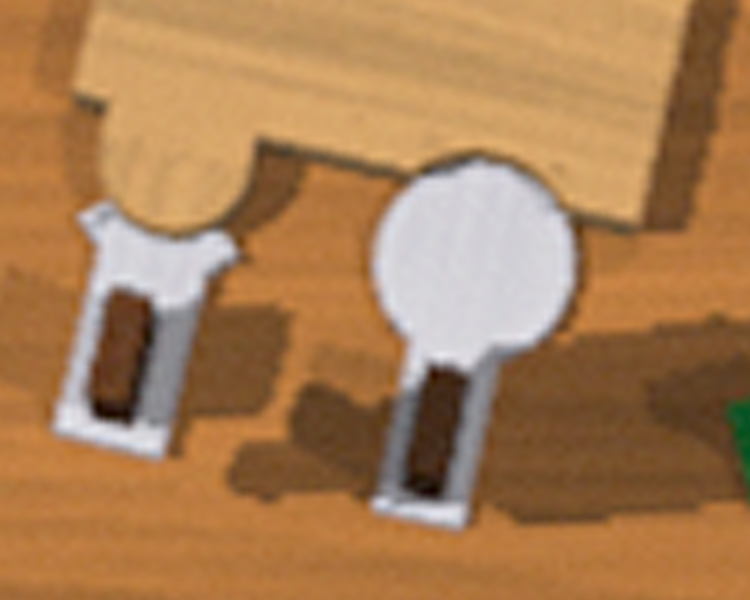

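View pics/t23f.png

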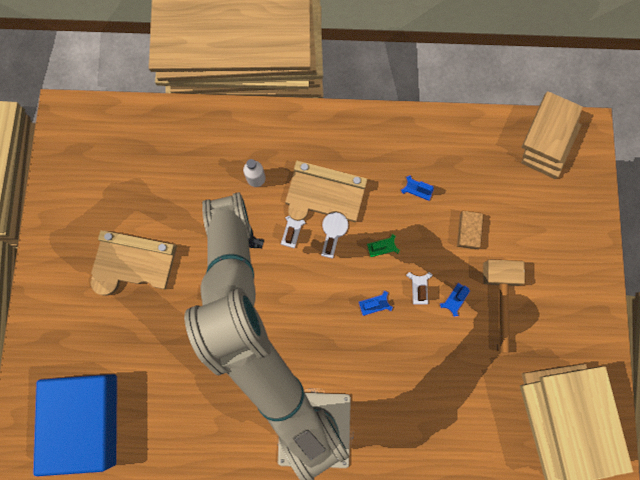

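View pics/s23.png

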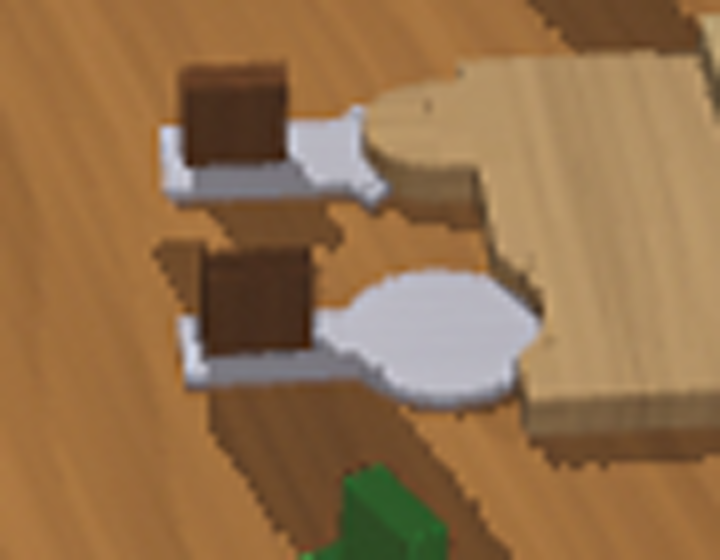

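Both gauges look seated. One last number: the fork's arc centre, now unshadowed, against where disc and nose say it should be.

Run:
```python
from plant import r
from h import *
p=r.snapshot("top"); hsv=cv2.cvtColor(p["color"],cv2.COLOR_RGB2HSV); S=-hsv[:,:,1].astype(float)
P=radial(p,(.653,.080),.008,np.radians(np.arange(122,214,4)),.022,.036,S,1)
f=lambda q:np.hypot(P[:,0]-q[0],P[:,1]-q[1])-.03
print("fork",circ(P),least_squares(f,[.653,.08],loss='soft_l1',f_scale=.0005).x.round(4),"expect from disc (.652,.080), nose (.6545,.079)")
a=cv2.imread("pics/top0.png").astype(int); b=p["color"][:,:,::-1].astype(int)
for n,(u0,u1,v0,v1) in dict(glue=(240,270,155,190),mallet=(480,530,255,355),sand=(455,490,205,252)).items():
  def m(i): 
    return i[v0:v1,u0:u1].sum(2).astype(np.float32)
  print(n,cv2.phaseCorrelate(m(a),m(b)))
```

```text
fork (array([0.65512923, 0.07979885, 0.02979788]), np.float64(0.0004516929015739706)) [0.6553 0.0798] expect from disc (.652,.080), nose (.6545,.079)
glue ((-0.06444825113455899, 0.09524672469675366), 0.9252997389546147)
mallet ((-0.09482984003750161, -0.04416275208791376), 0.6753932861328125)
sand ((0.1098266024828618, 0.0996220195194013), 0.9957219398132077)
```

```bash
python3 -c "
from plant import r
print(r.sign_off())"
```

```text
the job is handed in; nothing more can be done
None
```

I identified the blank straight ahead as blank_b (30 mm nose, 40 mm hollow). I pressed fork30 onto its nose first, then disc40 into its hollow. I then let go of each one, gave it a push from behind the handle with shut fingers so it could centre itself, backed the arm clear and handed in at about 26.6 s. The sign-off gave no verdict.

| Check | Measured (m) | Expected (m) | Difference |
|---|---|---|---|
| Fork arc centre, against the nose centre | (0.655, 0.080) | (0.6545, 0.079) | about 1 mm |
| Disc centre, from the plate's rear and front edges | (0.617, -0.041) | (0.618, -0.040) | about 1 mm |
| Disc centre, from a circle fit to the disc's sides | (0.614, -0.040) | (0.618, -0.040) | about 3.5 mm short in x |

- **Disagreement:** the last row disagrees with the edge measurement and would be outside the 3 mm tolerance. I trusted the edges because that fit gave a radius of 41.4 mm instead of 40, and the final push stopped firmly with the force straight along the gauge.
- **First fork press:** after it, the images suggested the fork was about 3 mm off sideways. The push from behind moved it about 1 mm onto its seat.
- **Bystanders:** the glue bottle, mallet and sanding block did not shift by more than about 0.15 pixel (under 1 mm).

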